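# Clear and reset the tripped sanding table

### The arm

A 7-joint arm with a two-finger parallel gripper is mounted at the origin on the work surface. World frame = base frame: x ahead of the robot, y to its left, z up, the work surface at z = 0. Lengths are in m, angles in rad, forces in N, time in s.
With the tool pointing down it reaches from about 0.4 to 0.875 m from the base axis. Payload 19.3 kg.
Tool frame: the origin (TCP) lies on the centre line of the jaws, within the pads' length; the fingertips stand 14 mm ahead of it and the grasp point (between the pads) lies 5 mm behind it; x points along the fingers, y is the direction in which the jaws open and shut, and the axes are right-handed (so a half turn about x gives the same grasp; the last joint's range is limited). The gripper opens to 85 mm and grips with 20 to 120 N. Pads are 22 mm wide; open, the fingers measure 114 mm over their backs; the gripper's body (76 mm by 85 mm) begins 54 mm behind the grasp point. The pads swing forward as they close: fully open they stand 13 mm farther back than shut.
Start: joints at [1.227, 0.521, -0.036, 1.599, 0.021, 1.021, -0.113], TCP at [0.169, -0.602, 0.245] pointing down, gripper open.
Joint ranges: [-2.91, 2.91], [-0.3, 2.13], [-1.5, 1.42], [0.17, 2.43], [-1.26, 4.41], [0.16, 1.93], [-2.52, 2.52]. Speed limits (rad/s): [1.89, 1.89, 2.39, 2.39, 3.01, 3.01, 3.01].

### API

Orientations are given as [roll, pitch, yaw] about the fixed x, y, z axes, in that order (R = Rz(yaw) Ry(pitch) Rx(roll)).
In Python, from workcell import monitor, optics, bot gives the robot as it stands.
- The arm moves only by the tool arm_command, never from a script. Its arguments are lists of equal length, an entry for each row: "delta_pos": the shift along the tool's x, y, z as a fraction of full scale, a list of three; "rotation": the turn, a rotation vector about the tool's x, y, z as a fraction of full scale, a list of three. In form: {"delta_pos": [[dx, dy, dz], ...], "rotation": [[wx, wy, wz], ...]}. A call has 1 to 10 rows; each row shifts and turns the pose as measured when the row begins, along the tool's axes as they then stand; what a row does not reach is not made up. Full scale, the value 1, is 30 mm for a shift and 6 degrees for a turn. A row lasts 1/10 s, in which the tool goes at most 50 mm and 8.59 degrees, less where a joint would pass 70% of its speed; a pose out of reach is approached as far as the arm can. A call with a number of a shift or a turn outside -1 to 1 is refused whole. A call with a gripper value outside its range is refused whole. "gripper" is the closure, from -1 (fully open) to 1 (shut), so that 0 is half open, set as the call begins (left out, the last holds). The fingers move at their own pace and stop on an object; "grip_force" is the grip in N (left out, the last holds). Time passes only in rows, so rows that do not move let the fingers close. It gives the time, the measured TCP pose, the force and the opening at its end, in the units of the state.
- monitor.observe(): the state, without advancing time (a new reading comes with each control period).
- optics.grab_frame(name): name is "scene" or "top" or "wrist"; returns the picture (400x640x3 uint8, red, green, blue); there is no depth.
- optics.camera_params(name): a dict with "fx", "fy", "cx", "cy" (pixels), "origin" and "rotation" of the camera in the world. Camera axes: x right, y down, z forward; pixel columns grow to the right and rows downward; lengths in m; the calibration is good to about 2 mm. The wrist camera is an equidistant fisheye: a pixel r from the principal point sees the ray r / f radians off the axis. A picture is of the moment at which its call begins: read the wrist's pose just before it. camera_params takes no time and is no camera call; for the wrist camera it gives the pose at the moment of the call.
- bot.job_done(): hands the job in, once; it reports no verdict.
The state is a dict: "clock": time; "qpos": joint angles; "qd": joint speeds; "joint_efforts": joint torques, N m; "position": TCP position; "tool_rot": TCP orientation; "force": force on the tool from outside, world axes, zero at the start; "moment": the same for the moment, N m; "grip_width": finger opening in m.
Only numpy, scipy, OpenCV 4.12 (cv2) and the standard library are available. Lean on these libraries where they do the work, as an engineer would, in place of code of your own. Each camera call takes 0.05 s, during which the arm holds its last target. There are 200 camera calls.

### The job

The sanding table has tripped: first throw the red isolator lever on the yellow control box over to off, then sweep every offcut off the table top into its blue scrap tray with the bench brush, without touching the offcuts with the gripper, and stand the brush upright back in the middle of its black mat. Once all the offcuts are in the tray, take the green reset pin, press the recessed red reset button fully in with its steel tip for a moment, and stand the pin back in its wooden block. Then switch the lever back on, and leave the other things on the bench where they are.

Things in the scene. Friction and masses are not known exactly. Their poses are not given: they have to be found in the camera images.
- bed: Fixed sanding table: flat plywood top 280 (x) x 300 (y) mm, 60 mm above the bench, with dark air holes. Origin under the middle of the top, at bench level. Along its sides (x = +-130 to +-140 mm) run aluminium fences rising 20 mm above the plywood; 260 mm is free between them. Its +y end (y = +150 mm) is open; at its -y end (y = -150 mm) the top drops off into the scrap tray.
- tray_in (a point): Centre of the floor of the blue scrap tray (fixed to the sanding table, axes as bed, at bed's own (0, -230, 5) mm). Inside 260 (x) x 160 (y) mm, open above; its walls rise 80 mm above the bench, 20 mm above the plywood; the side to the plywood top is open.
- isolator (a joint): Isolator switch lever on the control box, rad: about 0 leaning to the box's own -x = ON, 1.0 leaning to the box's own +x = OFF. Stays where left, light friction (about 1 N at the ball). Pivot at the box's own (0, +40, 72) mm, axis along the box's y; steel shaft with a red ball, 26 mm across, 60 mm from the pivot; upright at 0.5 rad.
- isolator_tip (a point): Centre of the red ball of the isolator lever.
- control: Fixed yellow control box 120 (x) x 160 (y) x 50 mm high; origin at the centre of its underside. Lever on its +y half (grey block 70 x 50 x 25 mm under it), recessed reset button on its -y half.
- reset_mouth (a point): Centre of the mouth of the square well, 20 x 20 mm, in the top of the control box (black frame round it), box's own (0, -45, 50) mm. The red button, 16 mm across, lies 12 mm below this mouth.
- reset (a joint): Travel of the reset button, m: 0 out, 0.006 fully pressed (straight down). Springs back. Starts to move at 1.5 N, fully down at 5 N.
- mat: Fixed black rubber mat for the brush, 100 (x) x 150 (y) x 4 mm, origin under its centre.
- brush_grip (a point): Centre of the grip of the bench brush (loose, 220 g, stands upright). z up, 85 mm above the brush's underside. Head 36 (x) x 120 (y) x 50 mm high, rigid grey bristles and dark wood block; on it an orange upright grip 24 (x) x 34 (y) mm, from 50 to 115 mm above the underside.
- block: Fixed wooden block 90 x 90 x 55 mm for the reset pin, origin under its centre; in its top a central square hole 20 x 20 mm, 50 mm deep.
- pin_grip (a point): Centre of the grip of the reset pin (loose, 90 g), standing in its block. z up, 85 mm above the pin's tip. Green square grip 28 x 28 mm, from 45 to 115 mm above the tip; below it a steel pin 8 mm across and 45 mm long. When it stands in the block its grip's underside rests on the block's top.
- offcut1_center (a point): Centre of a loose wooden offcut, 62 x 38 x 30, pale wood (mm; long side along its x), about 70 g, lying on the sanding table; absent in some starts.
- offcut2_center (a point): Centre of a loose wooden offcut, 60 x 42 x 34, dark wood, one half stepped down to half height (mm; long side along its x), about 70 g, lying on the sanding table; absent in some starts.
- offcut3_center (a point): Centre of a loose wooden offcut, 66 x 32 x 28, brown wood (mm; long side along its x), about 70 g, lying on the sanding table; absent in some starts.
- offcut4_center (a point): Centre of a loose wooden offcut, 60 x 40 x 26, painted red (mm; long side along its x), about 70 g, lying on the sanding table; absent in some starts.
- offcut5_center (a point): Centre of a loose wooden offcut, 64 x 34 x 32, planked wood (mm; long side along its x), about 70 g, lying on the sanding table; absent in some starts.
- brush: The bench brush: origin at the centre of its underside, axes as brush_grip.
- pin: The reset pin: origin at its tip, axes as pin_grip.
- figure: Bystander, leave alone: carved wooden figure, 175 mm tall.
- tin: Bystander, leave alone: yellow tin, 85 mm tall.
- sander: Bystander, leave alone: green sanding block.
- glue: Bystander, leave alone: white glue bottle, 160 mm tall.
- hammer: Bystander, leave alone: hammer, 260 mm long.
- driver: Bystander, leave alone: red screwdriver, 200 mm long.

How it is judged:
By the outcome, as a careful person would: the job done as asked, in the order asked, and still so for the second after the job is handed in, with the robot touching nothing.
Of offcut1, offcut2, offcut3, offcut4, offcut5 only 3 to 5 are there at a start; the rules pass over those that are not, and their reading is None.
At some moment in a run one of offcut1, offcut2, offcut3, offcut4, offcut5 may be knocked a few centimetres aside while the robot is not near it.
It also fails if it takes over 184 s, if anything falls off the work surface, if the arm or the gripper's body presses on something with over 40 N, if the wrist force passes 120 N, or if a joint passes its speed limit or range.

## Working session

There is one attempt and no reset: what is moved stays moved. The work goes in short steps, Python scripts to look and compute and a tool call to move; the robot and the scene stay as the last step left them, time stands still between calls to the robot, and variables do not carry over. Pictures are saved under pics/ and viewed, about 12 in all and at most 16, crops included, and the job is handed in when it is done.

Besides the shell and the picture viewer there is one more tool, called after "Call:" in YAML: its name, and indented under it one key for each argument. arm_command: Moves the arm, as the interface text tells. Its arguments: {"type":"object","properties":{"delta_pos":{"type":"array","items":{"type":"array","items":{"type":"number"}}},"rotation":{"type":"array","items":{"type":"array","items":{"type":"number"}}},"gripper":{"type":"number"},"grip_force":{"type":"number"}},"required":["delta_pos","rotation"]}

```bash
mkdir -p pics; ls; cat > h.py <<'E'
import numpy as np, cv2
from workcell import monitor, optics, bot
def save(name,fn):
    im=optics.grab_frame(name); cv2.imwrite('pics/'+fn,im[:,:,::-1].copy()); return im
def ray(name,u,v,p=None):
    p=p or optics.camera_params(name)
    R=np.array(p['rotation']);o=np.array(p['origin'])
    x=(u-p['cx']);y=(v-p['cy'])
    if name=='wrist':
        a=np.array([x/p['fx'],y/p['fy']]);r=np.linalg.norm(a)
        d=np.array([*(a/r*np.sin(r) if r>0 else a),np.cos(r)])
    else: d=np.array([x/p['fx'],y/p['fy'],1.])
    return o,R@d
def at(name,u,v,z,p=None):
    o,d=ray(name,u,v,p); return o+d*(z-o[2])/d[2]
E
python3 - <<'E'
from h import *
save('top','top0.png');save('scene','scene0.png')
for n in('top','scene','wrist'):print(n,optics.camera_params(n))
print(monitor.observe())
E
```

```text
pics
top {'fx': 370.22058817160934, 'fy': 370.22058817160934, 'cx': 322.1341796135192, 'cy': 196.16667393217912, 'origin': array([0.37882545, 0.0428732 , 1.17405291]), 'rotation': array([-2.98353362, -0.01772931, -1.57439036])}
scene {'fx': 508.27874201058944, 'fy': 508.27874201058944, 'cx': 311.88322327533825, 'cy': 196.28453605097388, 'origin': array([1.12891919, 0.4292055 , 1.31271302]), 'rotation': array([-2.60055699, -0.00608513,  2.18193951])}
wrist {'fx': 309.70691628693146, 'fy': 309.70691628693146, 'cx': 324.0202669223393, 'cy': 204.81740174757408, 'origin': array([ 0.24230876, -0.58013362,  0.37399556]), 'rotation': array([ 2.83680509e+00, -1.77747177e-04, -1.29696710e+00])}
{'clock': 0.1, 'qpos': array([ 1.22680852,  0.52196106, -0.03628891,  1.59994318,  0.02122887,
        1.02107344, -0.11283096]), 'qd': array([-8.06664412e-04, -1.73458454e-03, -1.83089427e-05, -2.18897703e-03,
        1.32138515e-03,  6.28039617e-04,  6.03752074e-04]), 'joint_efforts': array([ 4.39519194e-03, -9.28482556e+01,  1.98436886e+00, -3.70529008e+01,
        1.81013992e-02,  5.46459312e-03, -4.75850834e-05]), 'position': array([ 0.16885332, -0.60147169,  0.24478237]), 'tool_rot': array([-1.45820959,  1.56979639,  1.95711049]), 'force': array([-0.03343019, -0.30847299,  0.5695638 ]), 'moment': array([-0.01142079,  0.0419275 ,  0.05717323]), 'grip_width': 0.08523048179004744}
```

View pics/top0.png

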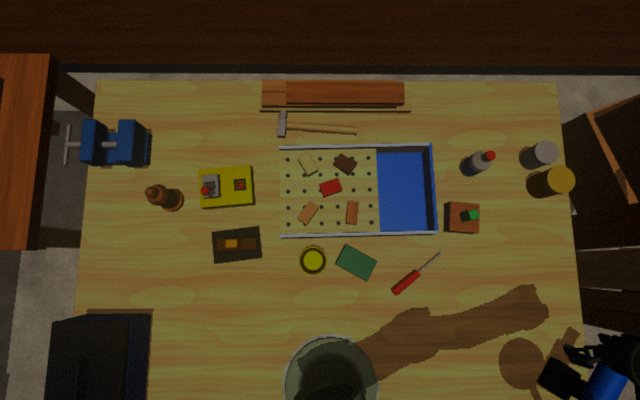

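View pics/scene0.png

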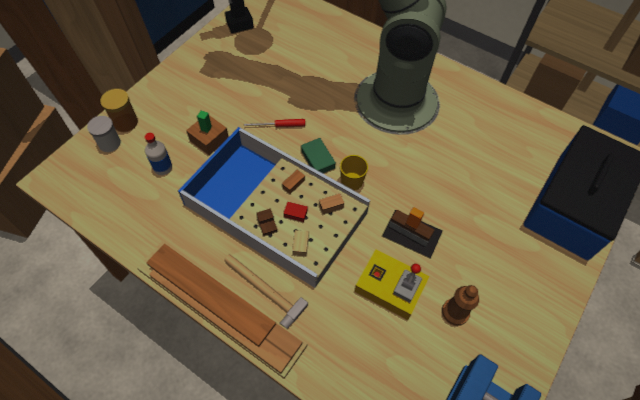

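```bash
sed -i "s/R=np.array(p\['rotation'\])/R=Rot.from_euler('xyz',p['rotation']).as_matrix()/; s/^import numpy as np, cv2/import numpy as np, cv2\nfrom scipy.spatial.transform import Rotation as Rot/" h.py
python3 - <<'E'
from h import *
im=cv2.imread('pics/top0.png')
c=cv2.convertScaleAbs(cv2.resize(im[135:275,190:350],None,fx=5,fy=4.2857,interpolation=cv2.INTER_CUBIC),alpha=1.6)
c=cv2.convertScaleAbs(cv2.resize(im[140:270,190:350],None,fx=4.6,fy=4.6,interpolation=cv2.INTER_CUBIC),alpha=1.6)
cv2.imwrite('pics/c1.png',c)
for n,u,v,z in [('bed TL',280,148,.08),('bed BL',280,236,.08),('tray TR',433,145,.08),('tray BR',436,233,.08),('edge T',377,150,.06),('edge B',379,234,.06),('mat',237,244,.004),('ctrl',227,187,.05),('ball',206,190,.12),('well',240,184,.05),('block',462,217,.055),('pin top',472,215,.125),('brush top',231,244,.119)]:
    print(n,at('top',u,v,z).round(3))
print(Rot.from_euler('xyz',monitor.observe()['tool_rot']).as_matrix().round(3))
E
```

```text
bed TL [0.702 0.151 0.08 ]
bed BL [0.435 0.147 0.08 ]
tray TR [ 0.712 -0.319  0.08 ]
tray BR [ 0.442 -0.314  0.08 ]
edge T [ 0.702 -0.149  0.06 ]
edge B [ 0.441 -0.148  0.06 ]
mat [0.414 0.288 0.004]
ctrl [0.587 0.315 0.05 ]
ball [0.565 0.357 0.12 ]
well [0.596 0.275 0.05 ]
block [ 0.492 -0.405  0.055]
pin top [ 0.491 -0.406  0.125]
brush top [0.411 0.281 0.119]
[[-0.     0.27  -0.963]
 [ 0.001 -0.963 -0.27 ]
 [-1.    -0.001  0.   ]]
```

View pics/c1.png

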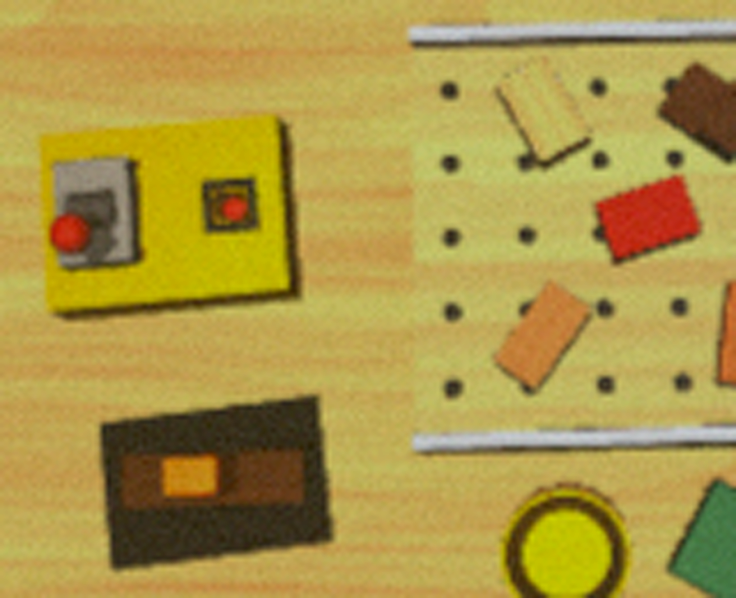

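```bash
cat >> h.py <<'E'
def st():
    s=monitor.observe(); R=Rot.from_euler('xyz',s['tool_rot']).as_matrix(); return s,R
def plan(x,y,z,az=None):
    "rotation first (deg azimuth of tool y), then shift; prints units"
    s,R=st(); a=np.degrees(np.arctan2(R[1,1],R[0,1])); 
    tilt=R[:,0]
    if az is not None: print('rot wx total',round((a-az+180)%360-180,1),'deg ->rows units',round(((a-az+180)%360-180)/6,2))
    b=np.radians(a if az is None else az)
    d=np.array([x,y,z])-s['position']
    yv=np.array([np.cos(b),np.sin(b),0]);zv=np.array([np.sin(b),-np.cos(b),0])
    print('pos',s['position'].round(4),'az',a.round(1),'down',tilt.round(3),'t',round(s['clock'],1),'w',round(s['grip_width'],4),'F',s['force'].round(1))
    print('units dx,dy,dz',(np.array([-d[2],d@yv,d@zv])/0.03).round(2))
E
python3 - <<'E'
from h import *
p=optics.camera_params('top')
def P(u,v,z): return at('top',190+(u+.5)/4.6-.5,140+(v+.5)/4.6-.5,z,p)[:2]
def rect(n,pts,z):
    q=np.array([P(u,v,z) for u,v in pts]); yv=(q[0]-q[1])+(q[3]-q[2])
    print(n,q.mean(0).round(4),'size y,x',np.linalg.norm(q[0]-q[1]).round(3),np.linalg.norm(q[0]-q[3]).round(3),'yaw',np.degrees(np.arctan2(-yv[0],yv[1])).round(1)); return q.mean(0)
rect('ctrl',[(41,135),(277,117),(291,296),(48,312)],.05)
rect('mat',[(101,424),(319,396),(330,541),(113,569)],.004)
rect('brushtop',[(164,456),(217,456),(217,497),(164,497)],.119)
rect('brushhead',[(124,455),(303,452),(303,503),(124,507)],.054)
print('ball',P(70,233,.125),'well',P(231,206,.05))
print('fence ends',P(411,36,.08),P(413,443,.08),'holes',P(450,90,.06),P(453,388,.06))
for n,u,v in [('pale',543,110),('dark',715,110),('red',648,219),('brown',543,337),('plank',740,333)]:print(n,P(u,v,.088).round(3))
plan(.565,.357,.2,4.3)
E
```

```text
ctrl [0.5892 0.3197] size y,x 0.158 0.12 yaw 4.1
mat [0.413  0.2893] size y,x 0.149 0.098 yaw 7.2
brushtop [0.413  0.2807] size y,x 0.032 0.025 yaw -0.2
brushhead [0.4133 0.2804] size y,x 0.116 0.034 yaw 0.9
ball [0.56335724 0.35925947] well [0.59484209 0.27557609]
fence ends [0.70379599 0.15404226] [0.43506734 0.14881021] holes [0.67224282 0.12936128] [0.47181771 0.12517143]
pale [0.651 0.066]
dark [ 0.652 -0.046]
red [ 0.579 -0.002]
brown [0.502 0.066]
plank [ 0.504 -0.061]
rot wx total -78.6 deg ->rows units -13.1
pos [ 0.1689 -0.6015  0.2448] az -74.3 down [-0.     0.001 -1.   ] t 0.1 w 0.0852 F [-0.  -0.3  0.6]
units dx,dy,dz [  1.49  15.56 -30.87]
```

Call:
arm_command:
  delta_pos:
    - [0, 0, 0]
    - [0, 0, 0]
    - [0, 0, 0]
    - [0, 0, 0]
    - [0, 0, 0]
    - [0, 0, 0]
    - [0, 0, 0]
    - [0, 0, 0]
    - [0, 0, 0]
    - [0, 0, 0]
  rotation:
    - [-1, 0, 0]
    - [-1, 0, 0]
    - [-1, 0, 0]
    - [-1, 0, 0]
    - [-1, 0, 0]
    - [-1, 0, 0]
    - [-1, 0, 0]
    - [-1, 0, 0]
    - [-1, 0, 0]
    - [-1, 0, 0]

```text
clock: 1.1
position: [0.1685, -0.5996, 0.2413]
tool_rot: [-2.557, 1.563, 1.946]
force: [0.6, -0.7, 0.6]
grip_width: 0.0855
```

Call:
arm_command:
  delta_pos:
    - [0, 0, 0]
    - [0, 0, 0]
    - [0, 0, 0]
    - [0, 0, 0]
    - [0, 1, 0]
    - [0, 1, 0]
    - [0, 1, 0]
    - [0, 1, 0]
    - [0, 1, 0]
    - [0, 1, 0]
  rotation:
    - [-1, 0, 0]
    - [-1, 0, 0]
    - [-1, 0, 0]
    - [-1, 0, 0]
    - [0, 0, 0]
    - [0, 0, 0]
    - [0, 0, 0]
    - [0, 0, 0]
    - [0, 0, 0]
    - [0, 0, 0]

```text
clock: 2.1
position: [0.3428, -0.5582, 0.2371]
tool_rot: [-2.821, 1.556, 2.115]
force: [-0.1, -0.5, -0.5]
grip_width: 0.0854
```

```bash
python3 -c "
from h import *
plan(.5576,.3577,.2,4.1)"
```

```text
rot wx total 8.7 deg ->rows units 1.45
pos [ 0.3428 -0.5582  0.2371] az 12.8 down [-0.008  0.013 -1.   ] t 2.1 w 0.0854 F [-0.1 -0.5 -0.5]
units dx,dy,dz [  1.24   9.33 -29.94]
```

Call:
arm_command:
  delta_pos:
    - [0, 0.5, -1]
    - [0, 0.5, -1]
    - [0, 0.5, -1]
    - [0, 0.5, -1]
    - [0, 0.5, -1]
    - [0, 0.5, -1]
    - [0, 0.5, -1]
    - [0, 0.5, -1]
    - [0, 0.5, -1]
    - [0, 0.5, -1]
  rotation:
    - [0.75, 0, 0]
    - [0.75, 0, 0]
    - [0, 0, 0]
    - [0, 0, 0]
    - [0, 0, 0]
    - [0, 0, 0]
    - [0, 0, 0]
    - [0, 0, 0]
    - [0, 0, 0]
    - [0, 0, 0]
  gripper: 0

```text
clock: 3.1
position: [0.471, -0.2349, 0.237]
tool_rot: [-2.643, 1.551, 2.128]
force: [1.0, 0.3, 0.3]
grip_width: 0.0428
```

Call:
arm_command:
  delta_pos:
    - [0, 0.3, -1]
    - [0, 0.3, -1]
    - [0, 0.3, -1]
    - [0, 0.3, -1]
    - [0, 0.3, -1]
    - [0, 0.3, -1]
    - [0, 0.3, -1]
    - [0, 0.3, -1]
    - [0, 0.3, -1]
    - [0, 0.3, -1]
  rotation:
    - [0, 0, 0]
    - [0, 0, 0]
    - [0, 0, 0]
    - [0, 0, 0]
    - [0, 0, 0]
    - [0, 0, 0]
    - [0, 0, 0]
    - [0, 0, 0]
    - [0, 0, 0]
    - [0, 0, 0]

```text
clock: 4.1
position: [0.5438, 0.0828, 0.2398]
tool_rot: [-2.507, 1.549, 2.264]
force: [-0.8, 0.7, -0.3]
grip_width: 0.0427
```

```bash
python3 -c "
from h import *
plan(.5576,.3577,.2,4.1)"
```

```text
rot wx total -0.7 deg ->rows units -0.12
pos [0.5438 0.0828 0.2398] az 3.4 down [-0.014  0.017 -1.   ] t 4.1 w 0.0427 F [-0.8  0.7 -0.3]
units dx,dy,dz [ 1.33  1.11 -9.11]
```

```bash
cat >> h.py <<'E'
def plan(x,y,z,az=None):
    s,R=st(); a=np.degrees(np.arctan2(R[1,1],R[0,1])); b=np.radians(a if az is None else az)
    D=np.array([[0,0,-1],[np.cos(b),np.sin(b),0],[np.sin(b),-np.cos(b),0]]).T
    rv=Rot.from_matrix(R.T@D).as_rotvec(degrees=True)/6
    d=np.array([x,y,z])-s['position']
    print('pos',s['position'].round(4),'az',a.round(1),'t',round(s['clock'],1),'w',round(s['grip_width'],4),'F',s['force'].round(1),'q7',s['qpos'].round(2))
    print('rot units',rv.round(2),' then shift units',(D.T@d/0.03).round(2),' | shift in present axes',(R.T@d/.03).round(2))
E
python3 -c "
from h import *
plan(.5576,.3577,.2,4.1)"
```

```text
pos [0.5438 0.0828 0.2398] az 3.4 t 4.1 w 0.0427 F [-0.8  0.7 -0.3] q7 [ 0.15  0.46 -0.55  1.78  0.25  0.99 -0.43]
rot units [-0.12 -0.17  0.12]  then shift units [ 1.33  1.11 -9.11]  | shift in present axes [ 1.47  1.01 -9.09]
```

Call:
arm_command:
  delta_pos:
    - [0, 0.1, -1]
    - [0, 0.1, -1]
    - [0, 0.1, -1]
    - [0, 0.1, -1]
    - [0, 0.1, -1]
    - [0, 0.1, -1]
    - [0, 0.1, -1]
    - [0, 0.1, -1]
  rotation:
    - [0, 0, 0]
    - [0, 0, 0]
    - [0, 0, 0]
    - [0, 0, 0]
    - [0, 0, 0]
    - [0, 0, 0]
    - [0, 0, 0]
    - [0, 0, 0]

```text
clock: 4.9
position: [0.5529, 0.3331, 0.2412]
tool_rot: [-2.321, 1.548, 2.449]
force: [-0.4, -0.5, 0.2]
grip_width: 0.0426
```

```bash
python3 -c "
from h import *
plan(.56,.358,.2,4.1)
im=save('wrist','w0.png')
for n in ['w0']:pass
plan(.56,.358,.2,4.1)
p=optics.camera_params('wrist')
h=cv2.cvtColor(im,cv2.COLOR_RGB2HSV); m=((h[...,0]<6)|(h[...,0]>174))&(h[...,1]>150)&(h[...,2]>60)
n,l,s,c=cv2.connectedComponentsWithStats(m.astype(np.uint8))
for i in range(1,n):
  if s[i,4]>60: print(s[i],c[i].round(0),at('wrist',*c[i],.125,p).round(4),at('wrist',*c[i],.038,p).round(4))
"
```

```text
pos [0.5529 0.3331 0.2412] az 3.3 t 4.9 w 0.0426 F [-0.4 -0.5  0.2] q7 [-0.27  0.61 -0.55  1.52  0.31  1.11 -0.82]
rot units [-0.13 -0.15  0.16]  then shift units [ 1.37  0.29 -0.81]  | shift in present axes [ 1.38  0.31 -0.79]
pos [0.5515 0.3387 0.2413] az 3.6 t 5.0 w 0.0425 F [-6.   3.2 -1. ] q7 [-0.28  0.61 -0.55  1.51  0.31  1.11 -0.83]
rot units [-0.09 -0.18  0.17]  then shift units [ 1.38  0.33 -0.62]  | shift in present axes [ 1.38  0.35 -0.6 ]
[328 160  30  30 726] [342. 174.] [0.5622 0.3673 0.125 ] [0.5669 0.3509 0.038 ]
[356 228  13  10  99] [362. 232.] [0.5829 0.3183 0.125 ] [0.5949 0.2847 0.038 ]
```

View pics/w0.png

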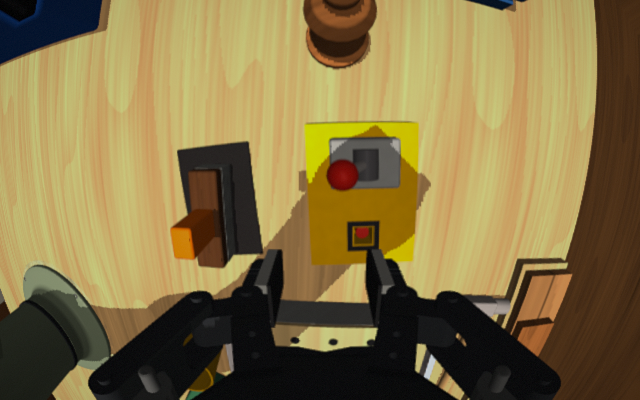

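Call:
arm_command:
  delta_pos:
    - [0.5, 0.35, -0.65]
    - [0.5, 0, 0]
    - [0, 0, 0]
  rotation:
    - [-0.1, -0.18, 0.17]
    - [0, 0, 0]
    - [0, 0, 0]

```text
clock: 5.25
position: [0.5597, 0.3617, 0.2094]
tool_rot: [-0.857, 1.57, -2.353]
force: [-0.5, -0.8, -0.3]
grip_width: 0.0427
```

```bash
python3 -c "
from h import *
plan(.561,.359,.132,4.1)"
```

```text
pos [0.5597 0.3617 0.2094] az 4.3 t 5.2 w 0.0427 F [-0.5 -0.8 -0.3] q7 [-0.34  0.67 -0.53  1.5   0.36  1.07 -0.87]
rot units [0.04 0.   0.  ]  then shift units [2.58 0.04 0.09]  | shift in present axes [2.58 0.04 0.09]
```

Descend, close on the ball loosely, and throw it over +x (with arc).

Call:
arm_command:
  delta_pos:
    - [0.8, 0, 0]
    - [0.9, 0, 0]
    - [0.85, 0, 0.1]
    - [0, 0, 0]
  rotation:
    - [0, 0, 0]
    - [0, 0, 0]
    - [0, 0, 0]
    - [0, 0, 0]

```text
clock: 5.65
position: [0.5609, 0.3564, 0.1325]
tool_rot: [0.404, 1.57, -1.094]
force: [-0.8, 0.1, -0.7]
grip_width: 0.0426
```

Call:
arm_command:
  delta_pos:
    - [0, 0, 0]
    - [0, 0, 0]
    - [0, 0, 0]
    - [0, 0, 0]
  rotation:
    - [0, 0, 0]
    - [0, 0, 0]
    - [0, 0, 0]
    - [0, 0, 0]
  gripper: 0.3
  grip_force: 20

```text
clock: 6.05
position: [0.5626, 0.3565, 0.1374]
tool_rot: [2.017, 1.566, 0.517]
force: [-0.1, -0.4, 0.3]
grip_width: 0.0303
```

Call:
arm_command:
  delta_pos:
    - [0, 0.5, 0]
    - [0, 0.5, 0]
    - [0, 0.5, 0]
    - [0, 0.5, 0]
    - [0, 0, 0]
  rotation:
    - [0, 0, 0]
    - [0, 0, 0]
    - [0, 0, 0]
    - [0, 0, 0]
    - [0, 0, 0]

```text
clock: 6.55
position: [0.6209, 0.3627, 0.1412]
tool_rot: [-3.013, 1.568, 1.773]
force: [-10.0, -3.7, 1.4]
grip_width: 0.0297
```

```bash
python3 -c "
from h import *
plan(.620,.363,.132,4.1)"
```

```text
pos [0.6209 0.3627 0.1412] az 4.2 t 6.5 w 0.0297 F [-10.   -3.7   1.4] q7 [-0.33  0.82 -0.49  1.39  0.41  1.04 -0.82]
rot units [ 0.02 -0.02  0.  ]  then shift units [ 0.31 -0.03 -0.01]  | shift in present axes [ 0.31 -0.03 -0.01]
```

Call:
arm_command:
  delta_pos:
    - [0, -0.08, 0]
    - [0, 0, 0]
    - [0, 0, 0]
  rotation:
    - [0, 0, 0]
    - [0, 0, 0]
    - [0, 0, 0]
  gripper: 0

```text
clock: 6.85
position: [0.6185, 0.363, 0.1424]
tool_rot: [3.0, 1.567, 1.504]
force: [0.2, -0.1, 0.6]
grip_width: 0.043
```

Call:
arm_command:
  delta_pos:
    - [-1, 0, 0]
    - [-1, 0, 0]
    - [-1, 0, 0]
    - [-0.5, 0, 0.5]
    - [0, 0, 0.5]
    - [0, 0, 0]
    - [0, 0, 0]
  rotation:
    - [0, 0, 0]
    - [0, 0, 0]
    - [0, 0, 0]
    - [0, 0, 0]
    - [0, 0, 0]
    - [0, 0, 0]
    - [0, 0, 0]

```text
clock: 7.55
position: [0.6211, 0.3289, 0.2498]
tool_rot: [2.757, 1.569, 1.259]
force: [-0.5, 0.2, 0.2]
grip_width: 0.0431
```

```bash
cat >> h.py <<'E'
def redblobs(mn=40):
    p=optics.camera_params('wrist'); im=save('wrist','tmp.png')
    h=cv2.cvtColor(im,cv2.COLOR_RGB2HSV); m=((h[...,0]<6)|(h[...,0]>174))&(h[...,1]>150)&(h[...,2]>60)
    n,l,s,c=cv2.connectedComponentsWithStats(m.astype(np.uint8))
    for i in range(1,n):
        if s[i,4]>mn: print('red',s[i],at('wrist',*c[i],.125,p).round(4),at('wrist',*c[i],.038,p).round(4))
E
python3 -c "
from h import *
redblobs()
plan(.413,.281,.25,0.5)"
```

```text
red [308 144  29  31 688] [0.6165 0.3657 0.125 ] [0.617 0.352 0.038]
red [294 216  13  10 102] [0.6011 0.3104 0.125 ] [0.5964 0.2777 0.038 ]
pos [0.6211 0.3287 0.2495] az 4.2 t 7.6 w 0.0425 F [ 0.1 -0.6  0.3] q7 [-0.27  0.69 -0.52  1.34  0.35  1.2  -0.75]
rot units [ 0.62 -0.01 -0.  ]  then shift units [-0.02 -6.95  1.53]  | shift in present axes [-0.02 -7.04  1.08]
```

Call:
arm_command:
  delta_pos:
    - [0, -1, 0.2]
    - [0, -1, 0.2]
    - [0, -1, 0.2]
    - [0, -1, 0.2]
    - [0, -1, 0.2]
    - [0, -1, 0.2]
    - [0, -0.9, 0.2]
    - [0, 0, 0]
    - [0, 0, 0]
  rotation:
    - [0.3, 0, 0]
    - [0.3, 0, 0]
    - [0, 0, 0]
    - [0, 0, 0]
    - [0, 0, 0]
    - [0, 0, 0]
    - [0, 0, 0]
    - [0, 0, 0]
    - [0, 0, 0]
  gripper: -0.3

```text
clock: 8.5
position: [0.4035, 0.2802, 0.2407]
tool_rot: [-1.295, 1.559, -2.856]
force: [0.5, 0.2, 0.7]
grip_width: 0.0557
```

```bash
python3 -c "
from h import *
p=optics.camera_params('wrist'); im=save('wrist','w1.png')
h=cv2.cvtColor(im,cv2.COLOR_RGB2HSV); m=(h[...,0]>10)&(h[...,0]<22)&(h[...,1]>220)&(h[...,2]>120)
n,l,s,c=cv2.connectedComponentsWithStats(m.astype(np.uint8))
for i in range(1,n):
  if s[i,4]>100: print(s[i],c[i].round(0),at('wrist',*c[i],.119,p).round(4))
plan(.413,.281,.088,0.5)"
```

```text
[326 179  27  38 981] [339. 197.] [0.4144 0.285  0.119 ]
pos [0.4034 0.2802 0.2406] az 0.6 t 8.6 w 0.0554 F [0.3 0.4 0.5] q7 [-0.25  0.37 -0.6   1.92  0.25  0.94 -0.96]
rot units [0.02 0.03 0.11]  then shift units [ 5.09  0.32 -0.02]  | shift in present axes [ 5.08  0.38 -0.04]
```

View pics/w1.png

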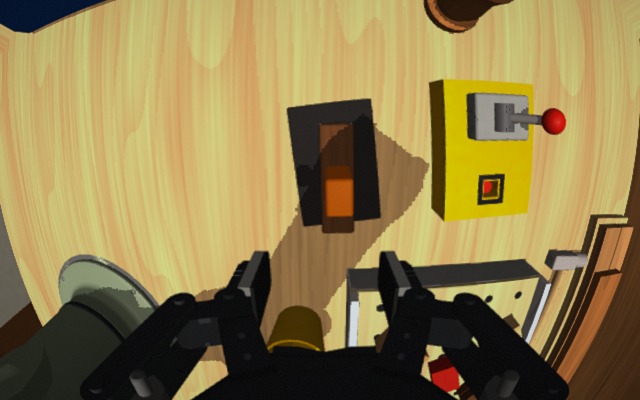

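Call:
arm_command:
  delta_pos:
    - [0.8, 0.35, 0]
    - [0.8, 0, 0]
    - [0.8, 0, 0]
    - [0.8, 0, 0]
    - [0.8, 0, 0]
    - [0, 0, 0]
  rotation:
    - [0.02, 0.03, 0.11]
    - [0, 0, 0]
    - [0, 0, 0]
    - [0, 0, 0]
    - [0, 0, 0]
    - [0, 0, 0]

```text
clock: 9.15
position: [0.4174, 0.2821, 0.1141]
tool_rot: [-2.57, 1.569, 2.149]
force: [-0.3, -0.3, 0.1]
grip_width: 0.0554
```

```bash
python3 -c "
from h import *
plan(.4138,.282,.086,0.5)"
```

```text
pos [0.4174 0.2821 0.1141] az 0.4 t 9.2 w 0.0554 F [-0.3 -0.3  0.1] q7 [-0.34  0.57 -0.5   2.01  0.42  0.67 -1.1 ]
rot units [-0.02 -0.02  0.01]  then shift units [ 0.94 -0.12  0.  ]  | shift in present axes [ 0.94 -0.12  0.  ]
```

Call:
arm_command:
  delta_pos:
    - [0.6, -0.12, 0]
    - [0.3, 0, 0]
    - [0, 0, 0]
  rotation:
    - [0, 0, 0]
    - [0, 0, 0]
    - [0, 0, 0]

```text
clock: 9.45
position: [0.4153, 0.2832, 0.0873]
tool_rot: [-2.747, 1.568, 1.971]
force: [0.2, -0.4, 0.9]
grip_width: 0.0555
```

Call:
arm_command:
  delta_pos:
    - [0, 0, 0]
    - [0, 0, 0]
    - [0, 0, 0]
    - [0, 0, 0]
    - [0, 0, 0]
    - [0, 0, 0]
  rotation:
    - [0, 0, 0]
    - [0, 0, 0]
    - [0, 0, 0]
    - [0, 0, 0]
    - [0, 0, 0]
    - [0, 0, 0]
  gripper: 1
  grip_force: 80

```text
clock: 10.05
position: [0.417, 0.2838, 0.0903]
tool_rot: [2.625, 1.566, 1.059]
force: [-0.0, -0.1, -3.0]
grip_width: 0.0233
```

```bash
python3 -c "
from h import *
plan(.5,.16,.23,-88.9)"
```

```text
pos [0.417  0.2838 0.0903] az 0.3 t 10.1 w 0.0233 F [-0.  -0.1 -3. ] q7 [-0.36  0.6  -0.47  2.02  0.46  0.62 -1.14]
rot units [ 1.486e+01 -5.000e-02  1.000e-02]  then shift units [-4.66  4.18 -2.69]  | shift in present axes [-4.67  2.76  4.12]
```

Call:
arm_command:
  delta_pos:
    - [-0.8, 0, 0]
    - [-1, 0, 0]
    - [-1, 0, 0]
    - [-1, 0, 0]
    - [-1, 0, 0]
    - [0, 0, 0]
    - [0, 0, 0]
    - [0, 0, 0]
    - [0, 0, 0]
    - [0, 0, 0]
  rotation:
    - [0, 0, 0]
    - [0, 0, 0]
    - [-1, 0, 0]
    - [-1, 0, 0]
    - [-1, 0, 0]
    - [-1, 0, 0]
    - [-1, 0, 0]
    - [-1, 0, 0]
    - [-1, 0, 0]
    - [-1, 0, 0]

```text
clock: 11.05
position: [0.4156, 0.2825, 0.2406]
tool_rot: [1.332, 1.568, 0.636]
force: [0.4, -0.9, -2.9]
grip_width: 0.0233
```

Call:
arm_command:
  delta_pos:
    - [0, 0, 0]
    - [0, 0, 0]
    - [0, 0, 0]
    - [0, 0, 0]
    - [0, 0, 0]
    - [0, 0, 0]
    - [0, 0, 0]
    - [0, 0, 0]
    - [0, 0, 0]
  rotation:
    - [-1, 0, 0]
    - [-1, 0, 0]
    - [-1, 0, 0]
    - [-1, 0, 0]
    - [-1, 0, 0]
    - [-1, 0, 0]
    - [-1, 0, 0]
    - [0, 0, 0]
    - [0, 0, 0]

```text
clock: 11.95
position: [0.4148, 0.281, 0.2401]
tool_rot: [-0.606, 1.57, -0.538]
force: [0.4, 0.2, -2.5]
grip_width: 0.023
```

```bash
python3 -c "
from h import *
plan(.507,.14,.20,91.1)"
```

```text
pos [0.4148 0.281  0.2401] az 93.9 t 11.9 w 0.023 F [ 0.4  0.2 -2.5] q7 [ 0.03  0.49 -0.99  1.89  0.48  1.02  0.47]
rot units [0.46 0.01 0.01]  then shift units [ 1.34 -4.76  2.98]  | shift in present axes [ 1.34 -4.89  2.75]
```

Call:
arm_command:
  delta_pos:
    - [0, -0.9, 0.55]
    - [0, -0.9, 0.55]
    - [0, -0.9, 0.57]
    - [0, -0.9, 0.57]
    - [0, -0.9, 0.57]
    - [1, 0, 0]
    - [1, 0, 0]
    - [0, 0, 0]
  rotation:
    - [0.46, 0, 0]
    - [0, 0, 0]
    - [0, 0, 0]
    - [0, 0, 0]
    - [0, 0, 0]
    - [0, 0, 0]
    - [0, 0, 0]
    - [0, 0, 0]

```text
clock: 12.75
position: [0.5061, 0.1421, 0.1796]
tool_rot: [-0.31, 1.567, -0.318]
force: [-0.9, 0.0, -1.9]
grip_width: 0.0235
```

```bash
python3 -c "
from h import *
plan(.501,.145,.15,91.1)
save('scene','s1.png');save('top','t1.png')
a=cv2.imread('pics/s1.png')[100:300,160:460];b=cv2.imread('pics/t1.png')[120:280,190:450]
a=cv2.resize(a,None,fx=1.8,fy=1.8);b=cv2.resize(b,(540,332));cv2.imwrite('pics/m1.png',cv2.convertScaleAbs(np.vstack([a,b])[:600],alpha=1.5))
"
```

```text
pos [0.5061 0.1421 0.1796] az 89.6 t 12.8 w 0.0235 F [-0.9  0.  -1.9] q7 [ 0.25  0.59 -0.89  1.9   0.57  0.93  0.65]
rot units [-0.26  0.04  0.01]  then shift units [ 0.99  0.1  -0.17]  | shift in present axes [ 0.98  0.1  -0.17]
```

View pics/m1.png

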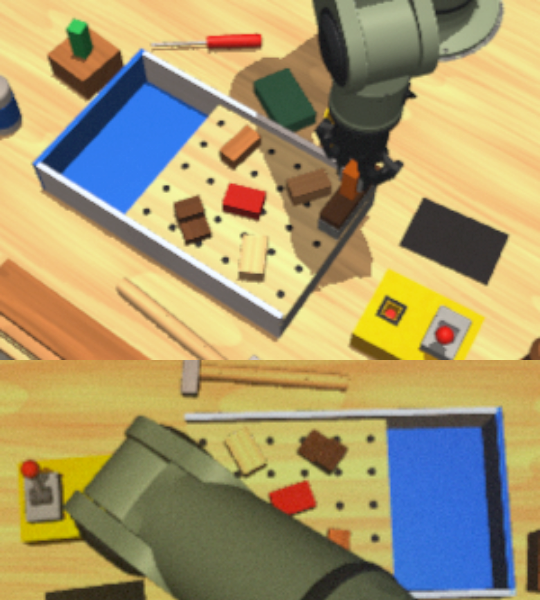

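Call:
arm_command:
  delta_pos:
    - [0.3, 0.05, -0.15]
    - [0.4, 0, 0]
    - [0.2, 0, 0]
    - [0, 0, 0]
  rotation:
    - [-0.26, 0.04, 0]
    - [0, 0, 0]
    - [0, 0, 0]
    - [0, 0, 0]

```text
clock: 13.25
position: [0.5034, 0.1468, 0.1569]
tool_rot: [0.108, 1.563, 0.131]
force: [0.7, -0.2, -3.6]
grip_width: 0.0232
```

Call:
arm_command:
  delta_pos:
    - [0.1, 0, 0]
    - [0.08, 0, 0]
    - [0, 0, 0]
  rotation:
    - [0, 0, 0]
    - [0, 0, 0]
    - [0, 0, 0]

```text
clock: 13.55
position: [0.5036, 0.147, 0.1514]
tool_rot: [0.124, 1.563, 0.148]
force: [-0.6, -0.2, -3.1]
grip_width: 0.0234
```

```bash
python3 -c "
from h import *
plan(.501,.145,.1475,91.1)"
```

```text
pos [0.5036 0.147  0.1514] az 91.3 t 13.6 w 0.0234 F [-0.6 -0.2 -3.1] q7 [ 0.23  0.63 -0.87  1.92  0.63  0.88  0.63]
rot units [ 0.04  0.07 -0.01]  then shift units [ 0.13 -0.07 -0.09]  | shift in present axes [ 0.13 -0.06 -0.09]
```

Call:
arm_command:
  delta_pos:
    - [0.08, -0.5, -0.06]
    - [0, -0.6, 0]
    - [0, -0.6, 0]
    - [0, -0.6, 0]
    - [0, -0.6, 0]
    - [0, -0.6, 0]
    - [0, -0.6, 0]
  rotation:
    - [0.04, 0.07, 0]
    - [0, 0, 0]
    - [0, 0, 0]
    - [0, 0, 0]
    - [0, 0, 0]
    - [0, 0, 0]
    - [0, 0, 0]

```text
clock: 14.25
position: [0.5051, 0.0185, 0.1493]
tool_rot: [0.941, 1.566, 0.961]
force: [1.8, 2.0, -3.7]
grip_width: 0.0232
```

```bash
python3 -c "
from h import *
plan(.5065,-.17,.149,91.1)"
```

```text
pos [0.5051 0.0185 0.1493] az 91.1 t 14.2 w 0.0232 F [ 1.8  2.  -3.7] q7 [ 0.49  0.61 -0.88  1.97  0.62  0.85  0.87]
rot units [ 0.    0.02 -0.03]  then shift units [ 0.01 -6.28 -0.07]  | shift in present axes [-0.01 -6.28 -0.07]
```

Call:
arm_command:
  delta_pos:
    - [0, -0.6, 0]
    - [0, -0.6, 0]
    - [0, -0.6, 0]
    - [0, -0.6, 0]
    - [0, -0.6, 0]
    - [0, -0.6, 0]
    - [0, -0.6, 0]
    - [0, -0.6, 0]
    - [0, -0.7, 0]
    - [0, -0.7, 0]
  rotation:
    - [0, 0, 0]
    - [0, 0, 0]
    - [0, 0, 0]
    - [0, 0, 0]
    - [0, 0, 0]
    - [0, 0, 0]
    - [0, 0, 0]
    - [0, 0, 0]
    - [0, 0, 0]
    - [0, 0, 0]

```text
clock: 15.25
position: [0.509, -0.1798, 0.1503]
tool_rot: [0.651, 1.557, 0.664]
force: [1.9, 5.0, 2.4]
grip_width: 0.023
```

Call:
arm_command:
  delta_pos:
    - [0, 0, 0]
    - [-0.8, 0, 0]
    - [-1, 0, 0]
    - [0, 0, 0]
  rotation:
    - [0, 0, 0]
    - [0, 0, 0]
    - [0, 0, 0]
    - [0, 0, 0]

```text
clock: 15.65
position: [0.5072, -0.1829, 0.2053]
tool_rot: [0.723, 1.557, 0.731]
force: [0.4, 0.4, -2.0]
grip_width: 0.0232
```

```bash
python3 -c "
from h import *
plan(.632,.145,.21,91.1)
save('scene','s2.png');save('top','t2.png')
a=cv2.imread('pics/s2.png')[100:300,160:460];b=cv2.imread('pics/t2.png')[120:280,190:450]
a=cv2.resize(a,None,fx=1.8,fy=1.8);b=cv2.resize(b,(540,332));cv2.imwrite('pics/m2.png',cv2.convertScaleAbs(np.vstack([a,b])[:600],alpha=1.5))
"
```

```text
pos [ 0.5072 -0.1829  0.2053] az 90.5 t 15.7 w 0.0232 F [ 0.4  0.4 -2. ] q7 [ 0.9   0.58 -0.92  1.84  0.54  0.99  1.33]
rot units [-0.11  0.1  -0.08]  then shift units [-0.16 10.85  4.37]  | shift in present axes [-0.02 10.9   4.25]
```

View pics/m2.png

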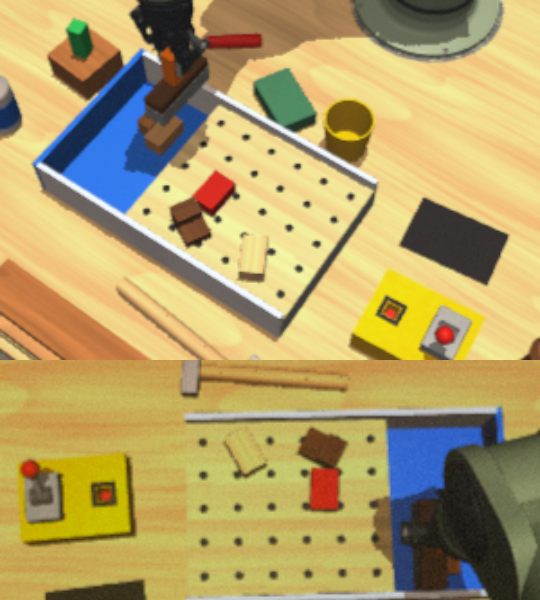

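Call:
arm_command:
  delta_pos:
    - [0, 1, 0.4]
    - [0, 1, 0.4]
    - [0, 1, 0.4]
    - [0, 1, 0.4]
    - [0, 1, 0.4]
    - [0, 1, 0.4]
    - [0, 1, 0.4]
    - [0, 1, 0.4]
    - [0, 1, 0.4]
    - [0, 1, 0.4]
  rotation:
    - [-0.1, 0.1, -0.08]
    - [0, 0, 0]
    - [0, 0, 0]
    - [0, 0, 0]
    - [0, 0, 0]
    - [0, 0, 0]
    - [0, 0, 0]
    - [0, 0, 0]
    - [0, 0, 0]
    - [0, 0, 0]

```text
clock: 16.75
position: [0.617, 0.1258, 0.188]
tool_rot: [-2.947, 1.548, -2.934]
force: [0.1, 0.4, -2.0]
grip_width: 0.0232
```

```bash
python3 -c "
from h import *
plan(.632,.147,.1495,91.1)"
```

```text
pos [0.617  0.1258 0.188 ] az 90.7 t 16.8 w 0.0232 F [ 0.1  0.4 -2. ] q7 [ 0.24  0.74 -0.86  1.59  0.59  1.12  0.82]
rot units [-0.06 -0.21  0.04]  then shift units [1.28 0.7  0.51]  | shift in present axes [1.27 0.71 0.54]
```

Call:
arm_command:
  delta_pos:
    - [0, 0.7, 0.52]
    - [0.5, 0.05, 0]
    - [0.5, 0, 0]
    - [0.2, 0, 0]
    - [0, 0, 0]
  rotation:
    - [-0.06, -0.2, 0.04]
    - [0, 0, 0]
    - [0, 0, 0]
    - [0, 0, 0]
    - [0, 0, 0]

```text
clock: 17.25
position: [0.6305, 0.1552, 0.1449]
tool_rot: [2.851, 1.566, 2.877]
force: [4.2, 2.9, 23.9]
grip_width: 0.0232
```

```bash
python3 -c "
from h import *
plan(.632,.147,.1495,91.1)"
```

```text
pos [0.6305 0.1552 0.1449] az 91.5 t 17.2 w 0.0232 F [ 4.2  2.9 23.9] q7 [ 0.17  0.8  -0.82  1.58  0.65  1.05  0.76]
rot units [ 0.07 -0.04 -0.01]  then shift units [-0.15 -0.28  0.04]  | shift in present axes [-0.15 -0.28  0.04]
```

Call:
arm_command:
  delta_pos:
    - [-0.13, 0, 0]
    - [0, -0.5, 0.05]
    - [0, -0.6, 0]
    - [0, -0.6, 0]
    - [0, -0.6, 0]
    - [0, -0.6, 0]
    - [0, -0.6, 0]
  rotation:
    - [0.07, -0.04, 0]
    - [0, 0, 0]
    - [0, 0, 0]
    - [0, 0, 0]
    - [0, 0, 0]
    - [0, 0, 0]
    - [0, 0, 0]

```text
clock: 17.95
position: [0.6317, 0.0375, 0.1464]
tool_rot: [-2.744, 1.567, -2.73]
force: [-0.3, 1.0, -0.9]
grip_width: 0.0227
```

```bash
python3 -c "
from h import *
plan(.638,-.172,.1485,91.1)"
```

```text
pos [0.6317 0.0375 0.1464] az 90.8 t 17.9 w 0.0227 F [-0.3  1.  -0.9] q7 [ 0.37  0.78 -0.83  1.63  0.65  1.03  0.92]
rot units [-0.05 -0.04  0.02]  then shift units [-0.07 -6.99  0.08]  | shift in present axes [-0.06 -6.99  0.11]
```

Call:
arm_command:
  delta_pos:
    - [-0.05, -0.7, 0.05]
    - [0, -0.7, 0.02]
    - [0, -0.7, 0]
    - [0, -0.7, 0]
    - [0, -0.7, 0]
    - [0, -0.7, 0]
    - [0, -0.7, 0]
    - [0, -0.7, 0]
    - [0, -0.7, 0]
    - [0, -0.7, 0]
  rotation:
    - [-0.05, -0.04, 0.02]
    - [0, 0, 0]
    - [0, 0, 0]
    - [0, 0, 0]
    - [0, 0, 0]
    - [0, 0, 0]
    - [0, 0, 0]
    - [0, 0, 0]
    - [0, 0, 0]
    - [0, 0, 0]

```text
clock: 18.95
position: [0.6292, -0.1962, 0.1494]
tool_rot: [2.656, 1.567, 2.664]
force: [1.7, 1.2, 3.4]
grip_width: 0.0233
```

Call:
arm_command:
  delta_pos:
    - [0, 0, 0]
    - [-0.8, 0, 0]
    - [-1, 0, 0]
    - [-0.3, 0, 0]
  rotation:
    - [0, 0, 0]
    - [0, 0, 0]
    - [0, 0, 0]
    - [0, 0, 0]

```text
clock: 19.35
position: [0.6239, -0.2074, 0.2117]
tool_rot: [-3.087, 1.562, -3.09]
force: [0.1, -0.1, -2.4]
grip_width: 0.0231
```

```bash
python3 -c "
from h import *
plan(.567,.147,.21,91.1)
save('scene','s3.png');save('top','t3.png')
a=cv2.imread('pics/s3.png')[100:300,160:460];b=cv2.imread('pics/t3.png')[120:280,190:450]
a=cv2.resize(a,None,fx=1.8,fy=1.8);b=cv2.resize(b,(540,332));cv2.imwrite('pics/m3.png',cv2.convertScaleAbs(np.vstack([a,b])[:600],alpha=1.5))
"
```

```text
pos [ 0.6239 -0.2074  0.2117] az 89.8 t 19.4 w 0.0231 F [ 0.1 -0.1 -2.4] q7 [ 0.74  0.74 -0.85  1.5   0.59  1.18  1.35]
rot units [-0.21 -0.09  0.  ]  then shift units [ 0.06 11.85 -1.67]  | shift in present axes [ 0.07 11.81 -1.93]
```

View pics/m3.png

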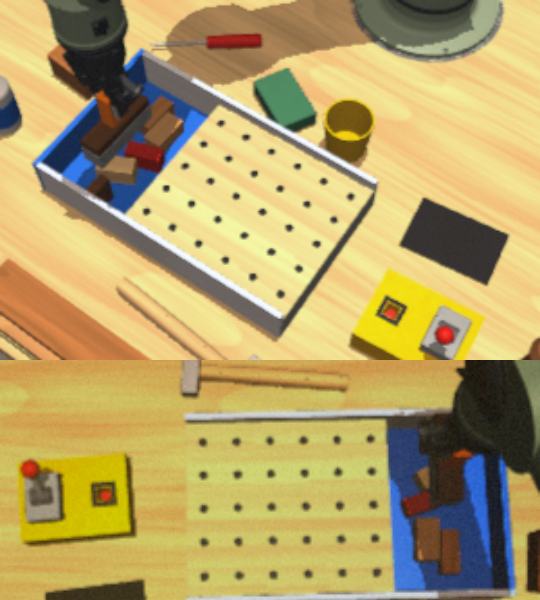

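Call:
arm_command:
  delta_pos:
    - [-0.5, 0.6, -0.3]
    - [-0.5, 1, -0.42]
    - [0, 1, -0.42]
    - [0, 1, -0.42]
    - [0, 1, -0.42]
    - [0, 1, -0.42]
    - [0, 1, -0.42]
    - [0, 1, -0.42]
    - [0, 1, -0.42]
    - [0, 1, -0.42]
  rotation:
    - [0, 0, 0]
    - [0, 0, 0]
    - [0, 0, 0]
    - [0, 0, 0]
    - [0, 0, 0]
    - [0, 0, 0]
    - [0, 0, 0]
    - [0, 0, 0]
    - [0, 0, 0]
    - [0, 0, 0]

```text
clock: 20.45
position: [0.4923, 0.0815, 0.2276]
tool_rot: [-3.085, 1.544, -3.1]
force: [1.0, 0.1, -2.1]
grip_width: 0.0229
```

Call:
arm_command:
  delta_pos:
    - [0, 1, -0.42]
    - [0, 1, -0.42]
    - [0, 1, -0.42]
    - [0, 1, -0.42]
    - [0, 1, -0.42]
    - [0, 0, 0]
    - [0, 0, 0]
    - [0, 0, 0]
    - [0, 0, 0]
    - [0, 0, 0]
  rotation:
    - [0, 0, 0]
    - [0, 0, 0]
    - [0, 0, 0]
    - [0, 0, 0]
    - [0, 0, 0]
    - [1, 0, 0]
    - [1, 0, 0]
    - [1, 0, 0]
    - [1, 0, 0]
    - [1, 0, 0]

```text
clock: 21.45
position: [0.4211, 0.2353, 0.2168]
tool_rot: [-2.468, 1.528, -3.018]
force: [0.2, 0.2, -2.0]
grip_width: 0.0231
```

Call:
arm_command:
  delta_pos:
    - [0, 0, 0]
    - [0, 0, 0]
    - [0, 0, 0]
    - [0, 0, 0]
    - [0, 0, 0]
    - [0, 0, 0]
    - [0, 0, 0]
    - [0, 0, 0]
    - [0, 0, 0]
    - [0, 0, 0]
  rotation:
    - [1, 0, 0]
    - [1, 0, 0]
    - [1, 0, 0]
    - [1, 0, 0]
    - [1, 0, 0]
    - [1, 0, 0]
    - [1, 0, 0]
    - [1, 0, 0]
    - [0, 0, 0]
    - [0, 0, 0]

```text
clock: 22.45
position: [0.4168, 0.2269, 0.2047]
tool_rot: [-1.466, 1.513, -2.892]
force: [-0.1, -0.3, -2.1]
grip_width: 0.0233
```

```bash
python3 -c "
from h import *
plan(.413,.2915,.11,7)"
```

```text
pos [0.4168 0.2269 0.2047] az 8.3 t 22.4 w 0.0233 F [-0.1 -0.3 -2.1] q7 [-0.12  0.42 -0.63  1.96  0.28  0.9  -0.75]
rot units [0.21 0.06 0.55]  then shift units [ 3.16  0.14 -2.15]  | shift in present axes [ 3.13  0.37 -2.17]
```

Call:
arm_command:
  delta_pos:
    - [0, 0.1, -0.7]
    - [0, 0.05, -0.7]
    - [0, 0, -0.7]
    - [0.6, 0, 0]
    - [0.7, 0, 0]
    - [0.7, 0, 0]
    - [0.6, 0, 0]
    - [0, 0, 0]
  rotation:
    - [0.2, 0.06, 0.55]
    - [0, 0, 0]
    - [0, 0, 0]
    - [0, 0, 0]
    - [0, 0, 0]
    - [0, 0, 0]
    - [0, 0, 0]
    - [0, 0, 0]

```text
clock: 23.25
position: [0.4119, 0.2901, 0.1203]
tool_rot: [-1.203, 1.569, -2.627]
force: [-0.7, -0.6, -2.3]
grip_width: 0.023
```

```bash
python3 -c "
from h import *
plan(.413,.2915,.092,7)"
```

```text
pos [0.4119 0.2901 0.1203] az 8.4 t 23.2 w 0.023 F [-0.7 -0.6 -2.3] q7 [-0.32  0.57 -0.55  2.    0.45  0.7  -1.  ]
rot units [0.23 0.01 0.01]  then shift units [ 0.94  0.04 -0.04]  | shift in present axes [ 0.94  0.04 -0.04]
```

Call:
arm_command:
  delta_pos:
    - [0.5, 0.04, -0.04]
    - [0.3, 0, 0]
    - [0.1, 0, 0]
    - [0, 0, 0]
  rotation:
    - [0.23, 0, 0]
    - [0, 0, 0]
    - [0, 0, 0]
    - [0, 0, 0]

```text
clock: 23.65
position: [0.4132, 0.2914, 0.0938]
tool_rot: [-1.547, 1.569, -2.99]
force: [0.5, -0.4, -1.1]
grip_width: 0.0234
```

```bash
python3 -c "
from h import *
plan(.413,.2915,.090,7)"
```

```text
pos [0.4132 0.2914 0.0938] az 7.3 t 23.6 w 0.0234 F [ 0.5 -0.4 -1.1] q7 [-0.35  0.61 -0.51  2.01  0.48  0.64 -1.05]
rot units [0.06 0.   0.01]  then shift units [ 0.13 -0.01 -0.  ]  | shift in present axes [ 0.13 -0.01 -0.  ]
```

Call:
arm_command:
  delta_pos:
    - [0.1, 0, 0]
    - [0, 0, 0]
    - [0.05, 0, 0]
    - [0, 0, 0]
  rotation:
    - [0, 0, 0]
    - [0, 0, 0]
    - [0, 0, 0]
    - [0, 0, 0]

```text
clock: 24.05
position: [0.4141, 0.2918, 0.0907]
tool_rot: [2.52, 1.57, 1.078]
force: [-0.2, -0.4, -2.8]
grip_width: 0.0233
```

```bash
python3 -c "
from h import *
plan(.413,.2915,.090,7)"
```

```text
pos [0.4141 0.2918 0.0907] az 7.4 t 24.1 w 0.0233 F [-0.2 -0.4 -2.8] q7 [-0.35  0.61 -0.51  2.01  0.49  0.64 -1.06]
rot units [ 0.07 -0.01 -0.01]  then shift units [ 0.02 -0.04  0.01]  | shift in present axes [ 0.02 -0.04  0.  ]
```

Call:
arm_command:
  delta_pos:
    - [0.06, 0, 0]
    - [0, 0, 0]
    - [0.04, 0, 0]
    - [0, 0, 0]
  rotation:
    - [0, 0, 0]
    - [0, 0, 0]
    - [0, 0, 0]
    - [0, 0, 0]

```text
clock: 24.45
position: [0.4147, 0.291, 0.0901]
tool_rot: [1.248, 1.567, -0.194]
force: [-1.5, -0.2, 0.5]
grip_width: 0.0229
```

```bash
python3 -c "
from h import *
plan(.413,.2915,.088,7)"
```

```text
pos [0.4147 0.291  0.0901] az 7.4 t 24.4 w 0.0229 F [-1.5 -0.2  0.5] q7 [-0.35  0.61 -0.51  2.01  0.5   0.63 -1.06]
rot units [ 0.06  0.01 -0.03]  then shift units [ 0.07 -0.06 -0.02]  | shift in present axes [ 0.07 -0.06 -0.03]
```

Call:
arm_command:
  delta_pos:
    - [0.03, 0, 0]
    - [0, 0, 0]
    - [0, 0, 0]
    - [0, 0, 0]
  rotation:
    - [0, 0, 0]
    - [0, 0, 0]
    - [0, 0, 0]
    - [0, 0, 0]
  gripper: -0.3

```text
clock: 24.85
position: [0.415, 0.2913, 0.0895]
tool_rot: [1.449, 1.567, 0.007]
force: [-0.2, 0.6, -1.2]
grip_width: 0.0553
```

Call:
arm_command:
  delta_pos:
    - [-0.5, 0, 0]
    - [-1, 0, 0]
    - [-1, 0, 0]
    - [-1, 0, 0]
    - [-1, 0, 0]
    - [-0.5, 0, 0]
    - [0, 0, 0]
    - [0, 0, 0]
  rotation:
    - [0, 0, 0]
    - [0, 0, 0]
    - [0, 0, 0]
    - [0, 0, 0]
    - [0, 0, 0]
    - [0, 0, 0]
    - [0, 0, 0]
    - [0, 0, 0]

```text
clock: 25.65
position: [0.4137, 0.291, 0.2442]
tool_rot: [0.937, 1.569, -0.505]
force: [0.2, 0.1, -0.7]
grip_width: 0.0558
```

```bash
python3 -c "
from h import *
p=optics.camera_params('wrist'); im=save('wrist','w4.png'); save('top','t4.png'); save('scene','s4.png')
h=cv2.cvtColor(im,cv2.COLOR_RGB2HSV); m=(h[...,0]>10)&(h[...,0]<22)&(h[...,1]>220)&(h[...,2]>120)
n,l,s,c=cv2.connectedComponentsWithStats(m.astype(np.uint8))
for i in range(1,n):
  if s[i,4]>100: print(s[i],c[i].round(0),at('wrist',*c[i],.119,p).round(4))
a=cv2.imread('pics/w4.png')[80:260,220:560];b=cv2.imread('pics/t4.png')[120:280,150:490];c=cv2.imread('pics/s4.png')[60:260,120:460]
cv2.imwrite('pics/m4.png',cv2.convertScaleAbs(cv2.resize(np.vstack([b,c]),None,fx=1.66,fy=1.66),alpha=1.5))
plan(.491,-.406,.25,7)"
```

```text
[312 185  27  36 934] [325. 202.] [0.4149 0.2902 0.119 ]
pos [0.4134 0.2909 0.2436] az 7.4 t 25.8 w 0.0556 F [0.7 0.4 0.1] q7 [-0.23  0.39 -0.64  1.89  0.29  0.95 -0.88]
rot units [ 0.07  0.02 -0.  ]  then shift units [-0.21 -0.26 23.37]  | shift in present axes [-0.17 -0.45 23.37]
```

View pics/m4.png

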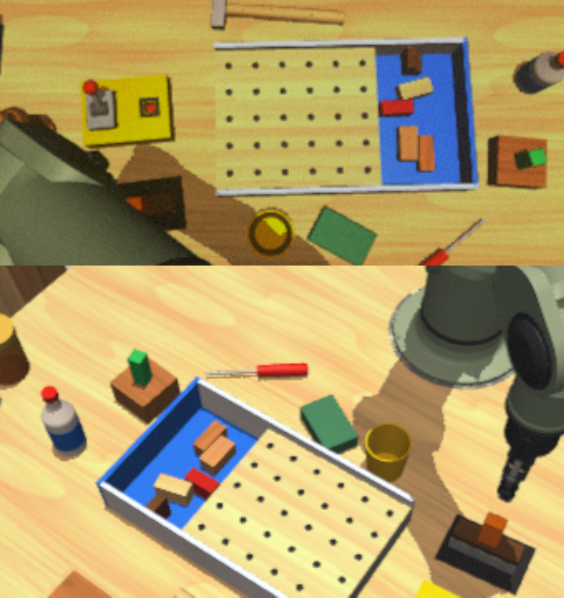

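View pics/w4.png

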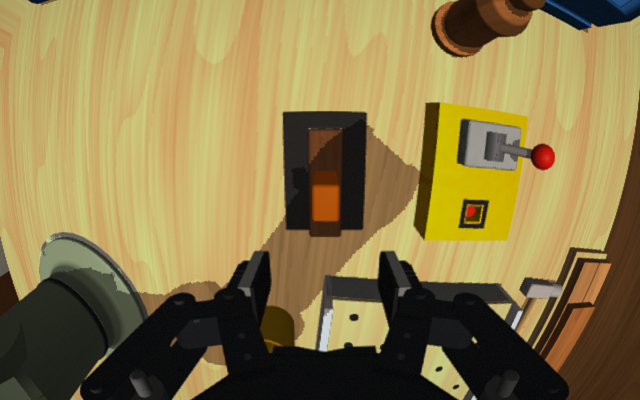

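Call:
arm_command:
  delta_pos:
    - [0, 0, 1]
    - [0, 0, 1]
    - [0, 0, 1]
    - [0, 0, 1]
    - [0, 0, 1]
    - [0, 0, 1]
    - [0, 0, 1]
    - [0, 0, 1]
    - [0, 0, 1]
    - [0, 0, 1]
  rotation:
    - [0, 0, 0]
    - [0, 0, 0]
    - [0, 0, 0]
    - [0, 0, 0]
    - [0, 0, 0]
    - [0, 0, 0]
    - [0, 0, 0]
    - [0, 0, 0]
    - [0, 0, 0]
    - [0, 0, 0]

```text
clock: 26.8
position: [0.4502, -0.0142, 0.2358]
tool_rot: [-1.607, 1.558, -3.039]
force: [0.8, 1.0, 0.2]
grip_width: 0.0554
```

```bash
python3 -c "
from h import *
plan(.491,-.406,.25,0)"
```

```text
pos [ 0.4502 -0.0142  0.2358] az 8.0 t 26.8 w 0.0554 F [0.8 1.  0.2] q7 [ 0.36  0.3  -0.55  2.02  0.2   0.88 -0.17]
rot units [1.33 0.   0.12]  then shift units [-0.47  1.36 13.06]  | shift in present axes [-0.47 -0.47 13.12]
```

Call:
arm_command:
  delta_pos:
    - [0, 0, 1]
    - [0, 0.1, 1]
    - [0, 0.1, 1]
    - [0, 0.1, 1]
    - [-0.2, 0.1, 1]
    - [-0.2, 0.1, 1]
    - [-0.2, 0.1, 1]
    - [0, 0.1, 1]
    - [0, 0, 1]
    - [0, 0, 0]
  rotation:
    - [0.7, 0, 0.12]
    - [0.6, 0, 0]
    - [0, 0, 0]
    - [0, 0, 0]
    - [0, 0, 0]
    - [0, 0, 0]
    - [0, 0, 0]
    - [0, 0, 0]
    - [0, 0, 0]
    - [0, 0, 0]

```text
clock: 27.8
position: [0.4732, -0.2982, 0.2448]
tool_rot: [-1.85, 1.557, 2.856]
force: [-0.3, 0.2, -0.1]
grip_width: 0.0557
```

```bash
python3 -c "
from h import *
p=optics.camera_params('wrist'); im=save('wrist','w5.png')
h=cv2.cvtColor(im,cv2.COLOR_RGB2HSV); m=(h[...,0]>45)&(h[...,0]<75)&(h[...,1]>150)&(h[...,2]>50)
n,l,s,c=cv2.connectedComponentsWithStats(m.astype(np.uint8))
for i in range(1,n):
  if s[i,4]>100: print(s[i],c[i].round(0),at('wrist',*c[i],.125,p).round(4))
plan(.491,-.406,.25,0)
bb=cv2.imread('pics/w5.png');cv2.imwrite('pics/w5.png',cv2.convertScaleAbs(bb,alpha=1.3))"
```

```text
[ 333  267   30   55 1302] [346. 295.] [ 0.492  -0.3898  0.125 ]
pos [ 0.4735 -0.2961  0.2447] az -0.2 t 27.9 w 0.0555 F [ 0.4  0.1 -0.4] q7 [ 0.74  0.45 -0.4   1.75  0.2   1.    0.26]
rot units [-0.04 -0.05  0.12]  then shift units [-0.18  0.58  3.66]  | shift in present axes [-0.2   0.6   3.66]
```

View pics/w5.png

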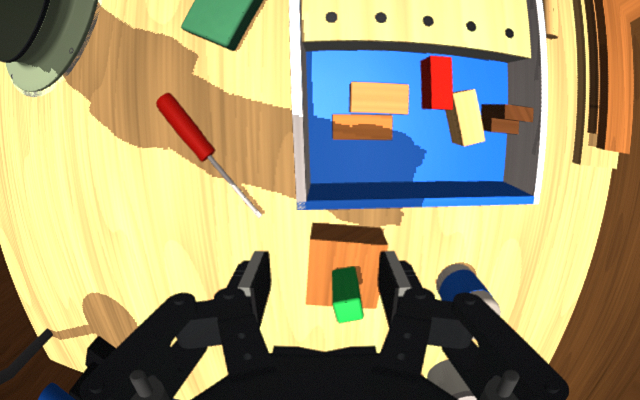

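```bash
cat > g.py <<'E'
from h import *
p=optics.camera_params('wrist'); im=save('wrist','w6.png')
h=cv2.cvtColor(im,cv2.COLOR_RGB2HSV); m=((h[...,0]>45)&(h[...,0]<75)&(h[...,1]>150)&(h[...,2]>50)).astype(np.uint8)
n,l,s,c=cv2.connectedComponentsWithStats(m);i=1+np.argmax(s[1:,4]); v=h[...,2][l==i]
t,_=cv2.threshold(v.reshape(-1,1),0,255,cv2.THRESH_OTSU); b=((l==i)&(h[...,2]>t)).astype(np.uint8)
ct=max(cv2.findContours(b,cv2.RETR_EXTERNAL,cv2.CHAIN_APPROX_NONE)[0],key=cv2.contourArea)[:,0]
q=np.array([at('wrist',u,w,.125,p)[:2] for u,w in ct]).astype(np.float32)*1000
print('otsu',t,'bbox',cv2.boundingRect(ct),'rect mm',cv2.minAreaRect(q))
E
python3 -c "
import g
from h import *
plan(.491,-.406,.25,0)"
```

```text
otsu 124.0 bbox (333, 301, 29, 23) rect mm ((494.48883056640625, -408.1695861816406), (26.16998291015625, 25.839855194091797), 12.610082626342773)
pos [ 0.4738 -0.2946  0.245 ] az -0.1 t 27.9 w 0.0555 F [-0.8  0.6 -0.1] q7 [ 0.74  0.45 -0.4   1.75  0.2   1.    0.26]
rot units [-0.02 -0.05  0.12]  then shift units [-0.17  0.57  3.71]  | shift in present axes [-0.19  0.58  3.71]
```

Call:
arm_command:
  delta_pos:
    - [0, 0, 0]
    - [0, 0, 0]
    - [0, -0.1, 1]
    - [0, -0.06, 1]
    - [0, 0, 1]
    - [0, 0, 0.8]
    - [0.5, 0, 0]
    - [0, 0, 0]
    - [0, 0, 0]
  rotation:
    - [-1, -0.05, 0.12]
    - [-1, 0, 0]
    - [0, 0, 0]
    - [0, 0, 0]
    - [0, 0, 0]
    - [0, 0, 0]
    - [0, 0, 0]
    - [0, 0, 0]
    - [0, 0, 0]
  gripper: -0.6

```text
clock: 28.8
position: [0.4974, -0.3982, 0.2259]
tool_rot: [-2.92, 1.564, 2.024]
force: [0.4, -0.9, 0.4]
grip_width: 0.0683
```

```bash
python3 -c "
import g
from h import *
plan(.494,-.407,.092,12.6)"
```

```text
otsu 90.0 bbox (303, 209, 31, 29) rect mm ((494.4390869140625, -408.9239501953125), (24.207042694091797, 23.823890686035156), 13.29703426361084)
pos [ 0.4973 -0.3978  0.2258] az 13.3 t 28.9 w 0.0683 F [-0.6  0.6 -0.5] q7 [ 0.85  0.59 -0.41  1.57  0.26  1.05  0.6 ]
rot units [ 0.11 -0.07  0.02]  then shift units [ 4.46 -0.17  0.27]  | shift in present axes [ 4.46 -0.17  0.3 ]
```

Call:
arm_command:
  delta_pos:
    - [0.6, -0.18, 0.32]
    - [0.8, 0, 0]
    - [0.8, 0, 0]
    - [0.8, 0, 0]
    - [0.8, 0, 0]
    - [0.4, 0, 0]
    - [0, 0, 0]
  rotation:
    - [0.1, -0.07, 0.02]
    - [0, 0, 0]
    - [0, 0, 0]
    - [0, 0, 0]
    - [0, 0, 0]
    - [0, 0, 0]
    - [0, 0, 0]

```text
clock: 29.55
position: [0.4976, -0.4036, 0.1009]
tool_rot: [0.878, 1.564, -0.466]
force: [0.4, 0.9, 0.6]
grip_width: 0.0683
```

```bash
python3 -c "
from h import *
plan(.4945,-.409,.092,12.6)"
```

```text
pos [ 0.4976 -0.4036  0.1009] az 13.0 t 29.6 w 0.0683 F [0.4 0.9 0.6] q7 [ 0.83  0.74 -0.36  1.66  0.34  0.81  0.54]
rot units [ 0.07  0.04 -0.05]  then shift units [ 0.3  -0.14  0.15]  | shift in present axes [ 0.3  -0.14  0.15]
```

Call:
arm_command:
  delta_pos:
    - [0.3, -0.15, 0.15]
    - [0, 0, 0]
  rotation:
    - [0, 0.04, -0.05]
    - [0, 0, 0]

```text
clock: 29.75
position: [0.4948, -0.4095, 0.0932]
tool_rot: [0.331, 1.57, -1.011]
force: [-0.3, 0.0, 0.1]
grip_width: 0.0683
```

Call:
arm_command:
  delta_pos:
    - [0, 0, 0]
    - [0, 0, 0]
    - [0, 0, 0]
    - [0, 0, 0]
    - [0, 0, 0]
    - [0, 0, 0]
    - [0, 0, 0]
  rotation:
    - [0, 0, 0]
    - [0, 0, 0]
    - [0, 0, 0]
    - [0, 0, 0]
    - [0, 0, 0]
    - [0, 0, 0]
    - [0, 0, 0]
  gripper: 1
  grip_force: 60

```text
clock: 30.45
position: [0.4957, -0.4103, 0.0958]
tool_rot: [0.614, 1.566, -0.73]
force: [-0.6, 0.3, -0.4]
grip_width: 0.0274
```

```bash
python3 -c "
from h import *
plan(.4945,-.409,.25,12.6)"
```

```text
pos [ 0.4957 -0.4103  0.0958] az 13.0 t 30.4 w 0.0274 F [-0.6  0.3 -0.4] q7 [ 0.83  0.75 -0.36  1.65  0.34  0.8   0.55]
rot units [ 0.07  0.04 -0.03]  then shift units [-5.14 -0.03 -0.05]  | shift in present axes [-5.14 -0.01 -0.03]
```

Call:
arm_command:
  delta_pos:
    - [-0.7, 0, 0]
    - [-1, 0, 0]
    - [-1, 0, 0]
    - [-1, 0, 0]
    - [-1, 0, 0]
    - [-0.8, 0, 0]
    - [0, 0, 0]
    - [0, 0, 0]
    - [0, 0.2, -0.95]
    - [0, 0.2, -0.95]
  rotation:
    - [0, 0, 0]
    - [0, 0, 0]
    - [0, 0, 0]
    - [0, 0, 0]
    - [0, 0, 0]
    - [0, 0, 0]
    - [0.75, 0, 0]
    - [0.75, 0, 0]
    - [0, 0, 0]
    - [0, 0, 0]

```text
clock: 31.45
position: [0.5016, -0.3536, 0.2665]
tool_rot: [0.49, 1.568, -1.022]
force: [-0.0, -0.5, -0.7]
grip_width: 0.0276
```

Call:
arm_command:
  delta_pos:
    - [0, 0.2, -0.95]
    - [0, 0.2, -0.95]
    - [0, 0.2, -0.95]
    - [0, 0.2, -0.95]
    - [0, 0.2, -0.95]
    - [0, 0.2, -0.95]
    - [0, 0.2, -0.95]
    - [0, 0.2, -0.95]
    - [0, 0.2, -0.95]
    - [0, 0.2, -0.95]
  rotation:
    - [0, 0, 0]
    - [0, 0, 0]
    - [0, 0, 0]
    - [0, 0, 0]
    - [0, 0, 0]
    - [0, 0, 0]
    - [0, 0, 0]
    - [0, 0, 0]
    - [0, 0, 0]
    - [0, 0, 0]

```text
clock: 32.45
position: [0.5445, -0.0541, 0.266]
tool_rot: [0.392, 1.567, -1.122]
force: [0.2, -0.7, -0.6]
grip_width: 0.0273
```

```bash
python3 -c "
from h import *
plan(.594,.276,.26,4.1)"
```

```text
pos [ 0.5445 -0.0541  0.266 ] az 3.3 t 32.5 w 0.0273 F [ 0.2 -0.7 -0.6] q7 [ 0.35  0.41 -0.48  1.77  0.22  1.02 -0.16]
rot units [-0.13  0.04 -0.01]  then shift units [  0.2    2.43 -10.86]  | shift in present axes [  0.16   2.28 -10.89]
```

Call:
arm_command:
  delta_pos:
    - [0, 0.2, -1]
    - [0, 0.2, -1]
    - [0, 0.2, -1]
    - [0, 0.2, -1]
    - [0, 0.2, -1]
    - [0, 0.2, -1]
    - [0, 0.2, -1]
    - [0, 0.2, -1]
    - [0, 0.2, -1]
    - [0, 0.2, -0.8]
  rotation:
    - [-0.13, 0, 0]
    - [0, 0, 0]
    - [0, 0, 0]
    - [0, 0, 0]
    - [0, 0, 0]
    - [0, 0, 0]
    - [0, 0, 0]
    - [0, 0, 0]
    - [0, 0, 0]
    - [0, 0, 0]

```text
clock: 33.45
position: [0.5833, 0.2564, 0.265]
tool_rot: [0.323, 1.566, -1.176]
force: [0.9, 0.0, -0.8]
grip_width: 0.0272
```

```bash
python3 -c "
from h import *
plan(.594,.276,.26,4.1)"
```

```text
pos [0.5833 0.2564 0.265 ] az 4.1 t 33.5 w 0.0272 F [ 0.9  0.  -0.8] q7 [-0.17  0.56 -0.52  1.52  0.3   1.13 -0.68]
rot units [ 0.01  0.04 -0.01]  then shift units [ 0.17  0.4  -0.62]  | shift in present axes [ 0.17  0.4  -0.63]
```

Call:
arm_command:
  delta_pos:
    - [0, 0.38, -0.6]
    - [0.9, 0, 0]
    - [0.9, 0, 0]
    - [0.9, 0, 0]
    - [0.7, 0, 0]
    - [0, 0, 0]
    - [0, 0, 0]
  rotation:
    - [0, 0.04, 0]
    - [0, 0, 0]
    - [0, 0, 0]
    - [0, 0, 0]
    - [0, 0, 0]
    - [0, 0, 0]
    - [0, 0, 0]

```text
clock: 34.15
position: [0.5927, 0.2822, 0.1598]
tool_rot: [2.553, 1.568, 1.061]
force: [0.5, 1.2, -0.2]
grip_width: 0.0273
```

```bash
python3 -c "
from h import *
plan(.594,.275,.14,4.1)
save('scene','s7.png');save('wrist','w7.png')
a=cv2.imread('pics/s7.png')[220:340,330:450];b=cv2.imread('pics/w7.png')[60:360,170:470]
cv2.imwrite('pics/m7.png',cv2.convertScaleAbs(np.hstack([cv2.resize(a,(400,400),interpolation=cv2.INTER_CUBIC),cv2.resize(b,(400,400))]),alpha=1.4))"
```

```text
pos [0.5927 0.2822 0.1598] az 4.5 t 34.1 w 0.0273 F [ 0.5  1.2 -0.2] q7 [-0.23  0.7  -0.48  1.57  0.37  0.96 -0.75]
rot units [ 0.07 -0.02 -0.01]  then shift units [0.66 0.03 0.24]  | shift in present axes [0.66 0.02 0.24]
```

View pics/m7.png

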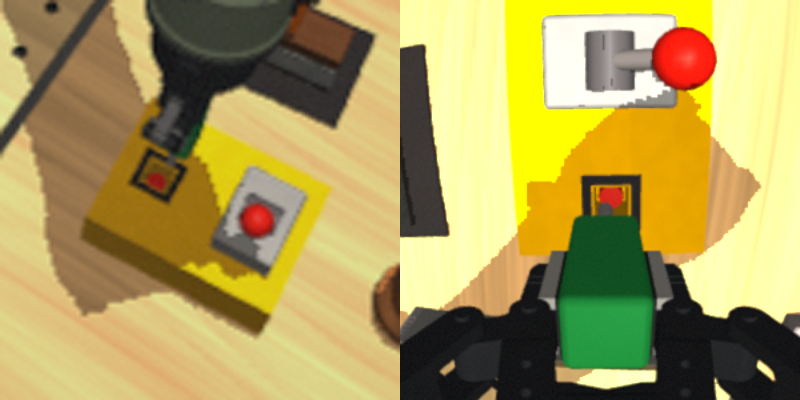

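```bash
python3 -c "
from h import *
f=lambda x,y:(170+(x-400)*.75,60+y*.75)
for z in(.072,.076):print('tip',at('wrist',*f(603,210),z).round(4))
print('btn',at('wrist',*f(612,197),.038).round(4))
print('frame top edge',at('wrist',*f(611,176),.05).round(4),at('wrist',*f(583,200),.05).round(4),at('wrist',*f(640,200),.05).round(4))
redblobs()"
```

```text
tip [0.5915 0.2812 0.072 ]
tip [0.5914 0.2826 0.076 ]
btn [0.5974 0.2783 0.038 ]
frame top edge [0.5951 0.2953 0.05  ] [0.5793 0.2789 0.05  ] [0.6141 0.2815 0.05  ]
red [ 359   81   47   46 1708] [0.6166 0.3659 0.125 ] [0.6328 0.3695 0.038 ]
red [320 201  16  15 195] [0.5927 0.3066 0.125 ] [0.5963 0.2789 0.038 ]
```

Call:
arm_command:
  delta_pos:
    - [0.1, 0.14, 0.15]
    - [0.4, 0, 0]
    - [0, 0, 0]
    - [0, 0, 0]
  rotation:
    - [0.07, 0, 0]
    - [0, 0, 0]
    - [0, 0, 0]
    - [0, 0, 0]

```text
clock: 34.7
position: [0.5991, 0.2777, 0.1464]
tool_rot: [2.109, 1.564, 0.608]
force: [0.1, -0.6, -0.5]
grip_width: 0.0272
```

```bash
python3 -c "
from h import *
plan(.597,.278,.13,4.1)"
```

```text
pos [0.5991 0.2777 0.1464] az 4.0 t 34.7 w 0.0272 F [ 0.1 -0.6 -0.5] q7 [-0.22  0.72 -0.47  1.57  0.38  0.94 -0.75]
rot units [-0.02 -0.03 -0.06]  then shift units [ 0.55 -0.07 -0.01]  | shift in present axes [ 0.55 -0.07 -0.01]
```

Call:
arm_command:
  delta_pos:
    - [0.3, -0.06, 0]
    - [0.3, 0, 0]
    - [0, 0, 0]
  rotation:
    - [0, -0.03, -0.06]
    - [0, 0, 0]
    - [0, 0, 0]

```text
clock: 35.0
position: [0.597, 0.2777, 0.1267]
tool_rot: [-1.656, 1.57, 3.126]
force: [0.2, -0.5, -1.5]
grip_width: 0.0277
```

```bash
python3 -c "
from h import *
plan(.597,.278,.118,4.1)"
```

```text
pos [0.597  0.2777 0.1267] az 4.0 t 35.0 w 0.0277 F [ 0.2 -0.5 -1.5] q7 [-0.23  0.74 -0.47  1.58  0.39  0.91 -0.76]
rot units [-0.02 -0.    0.01]  then shift units [ 0.29  0.   -0.01]  | shift in present axes [ 0.29  0.   -0.01]
```

Inside the well (tip about 41 mm). Press gently.

Call:
arm_command:
  delta_pos:
    - [0.15, 0, 0]
    - [0.1, 0, 0]
    - [0.05, 0, 0]
    - [0.05, 0, 0]
    - [0, 0, 0]
  rotation:
    - [0, 0, 0]
    - [0, 0, 0]
    - [0, 0, 0]
    - [0, 0, 0]
    - [0, 0, 0]

```text
clock: 35.5
position: [0.5974, 0.2782, 0.1172]
tool_rot: [2.633, 1.57, 1.132]
force: [-1.7, -1.2, 3.2]
grip_width: 0.0277
```

Call:
arm_command:
  delta_pos:
    - [0.06, 0, 0]
    - [0.06, 0, 0]
  rotation:
    - [0, 0, 0]
    - [0, 0, 0]

```text
clock: 35.7
position: [0.5977, 0.2787, 0.1164]
tool_rot: [1.869, 1.569, 0.368]
force: [-9.5, -5.0, 30.5]
grip_width: 0.0276
```

Call:
arm_command:
  delta_pos:
    - [0, 0, 0]
    - [0, 0, 0]
    - [0, 0, 0]
  rotation:
    - [0, 0, 0]
    - [0, 0, 0]
    - [0, 0, 0]

```text
clock: 36.0
position: [0.5979, 0.2787, 0.1183]
tool_rot: [1.722, 1.567, 0.22]
force: [-2.9, -0.9, 3.1]
grip_width: 0.0272
```

Call:
arm_command:
  delta_pos:
    - [0.05, 0, 0]
    - [0, 0, 0]
    - [0.02, 0, 0]
    - [0, 0, 0]
  rotation:
    - [0, 0, 0]
    - [0, 0, 0]
    - [0, 0, 0]
    - [0, 0, 0]

```text
clock: 36.4
position: [0.598, 0.2789, 0.1171]
tool_rot: [1.692, 1.567, 0.19]
force: [-2.8, -1.3, 7.5]
grip_width: 0.0275
```

Call:
arm_command:
  delta_pos:
    - [0.05, 0, 0]
    - [0.05, 0, 0]
    - [0.05, 0, 0]
    - [0.05, 0, 0]
  rotation:
    - [0, 0, 0]
    - [0, 0, 0]
    - [0, 0, 0]
    - [0, 0, 0]

```text
clock: 36.8
position: [0.5982, 0.2793, 0.1164]
tool_rot: [1.534, 1.565, 0.031]
force: [-10.5, -6.7, 30.5]
grip_width: 0.0273
```

Call:
arm_command:
  delta_pos:
    - [-0.4, 0, 0]
    - [-0.8, 0, 0]
    - [-1, 0, 0]
    - [-1, 0, 0]
    - [-1, 0, 0]
    - [-0.8, 0, 0]
    - [0, 0, 0]
  rotation:
    - [0, 0, 0]
    - [0, 0, 0]
    - [0, 0, 0]
    - [0, 0, 0]
    - [0, 0, 0]
    - [0, 0, 0]
    - [0, 0, 0]

```text
clock: 37.5
position: [0.597, 0.2793, 0.2707]
tool_rot: [1.568, 1.566, 0.066]
force: [0.1, 0.8, -1.1]
grip_width: 0.0276
```

```bash
python3 -c "
from h import *
plan(.4957,-.4103,.26,4)"
```

```text
pos [0.597  0.2793 0.2707] az 3.9 t 37.5 w 0.0276 F [ 0.1  0.8 -1.1] q7 [-0.21  0.59 -0.51  1.46  0.31  1.17 -0.7 ]
rot units [-0.01  0.   -0.04]  then shift units [ 0.36 -4.97 22.7 ]  | shift in present axes [ 0.33 -4.95 22.7 ]
```

Call:
arm_command:
  delta_pos:
    - [0, -0.22, 1]
    - [0, -0.22, 1]
    - [0, -0.22, 1]
    - [0, -0.22, 1]
    - [0, -0.22, 1]
    - [0, -0.22, 1]
    - [0, -0.22, 1]
    - [0, -0.22, 1]
    - [0, -0.22, 1]
    - [0, -0.22, 1]
  rotation:
    - [0, 0, 0]
    - [0, 0, 0]
    - [0, 0, 0]
    - [0, 0, 0]
    - [0, 0, 0]
    - [0, 0, 0]
    - [0, 0, 0]
    - [0, 0, 0]
    - [0, 0, 0]
    - [0, 0, 0]

```text
clock: 38.5
position: [0.5486, -0.0318, 0.2627]
tool_rot: [-2.873, 1.568, 1.915]
force: [0.1, -0.3, -0.3]
grip_width: 0.0273
```

Call:
arm_command:
  delta_pos:
    - [0, -0.22, 1]
    - [0, -0.22, 1]
    - [0, -0.22, 1]
    - [0, -0.22, 1]
    - [0, -0.22, 1]
    - [0, -0.22, 1]
    - [0, -0.22, 1]
    - [0, -0.22, 1]
    - [0, -0.22, 1]
    - [0, -0.22, 1]
  rotation:
    - [0, 0, 0]
    - [0, 0, 0]
    - [0, 0, 0]
    - [0, 0, 0]
    - [0, 0, 0]
    - [0, 0, 0]
    - [0, 0, 0]
    - [0, 0, 0]
    - [0, 0, 0]
    - [0, 0, 0]

```text
clock: 39.5
position: [0.5001, -0.3491, 0.2545]
tool_rot: [-2.275, 1.563, 2.513]
force: [0.7, 0.3, -1.1]
grip_width: 0.0273
```

```bash
python3 -c "
from h import *
plan(.495,-.4095,.2,13)"
```

```text
pos [ 0.5001 -0.3491  0.2545] az 4.3 t 39.5 w 0.0273 F [ 0.7  0.3 -1.1] q7 [ 0.79  0.52 -0.41  1.61  0.22  1.07  0.4 ]
rot units [-1.44 -0.06  0.06]  then shift units [ 1.82 -0.62  1.92]  | shift in present axes [ 1.81 -0.31  2.  ]
```

Call:
arm_command:
  delta_pos:
    - [0, 0, 0]
    - [0, 0, 0]
    - [0, -0.3, 0.9]
    - [0.9, -0.3, 0.8]
    - [0.8, 0, 0]
    - [0.6, 0, 0]
    - [0, 0, 0]
    - [0, 0, 0]
  rotation:
    - [-0.75, -0.06, 0.06]
    - [-0.7, 0, 0]
    - [0, 0, 0]
    - [0, 0, 0]
    - [0, 0, 0]
    - [0, 0, 0]
    - [0, 0, 0]
    - [0, 0, 0]

```text
clock: 40.3
position: [0.49, -0.4105, 0.1768]
tool_rot: [-1.992, 1.567, 2.947]
force: [-0.2, 0.2, -0.5]
grip_width: 0.0272
```

```bash
python3 -c "
from h import *
plan(.495,-.4095,.14,13)
im=save('wrist','w8.png')
cv2.imwrite('pics/m8.png',cv2.convertScaleAbs(cv2.resize(cv2.imread('pics/w8.png')[120:320,220:420],(600,600),interpolation=cv2.INTER_CUBIC),alpha=1.6))"
```

```text
pos [ 0.49   -0.4105  0.1768] az 13.0 t 40.3 w 0.0272 F [-0.2  0.2 -0.5] q7 [ 0.87  0.65 -0.4   1.6   0.3   0.96  0.59]
rot units [ 0.   -0.02  0.03]  then shift units [1.23 0.17 0.01]  | shift in present axes [1.23 0.18 0.01]
```

View pics/m8.png

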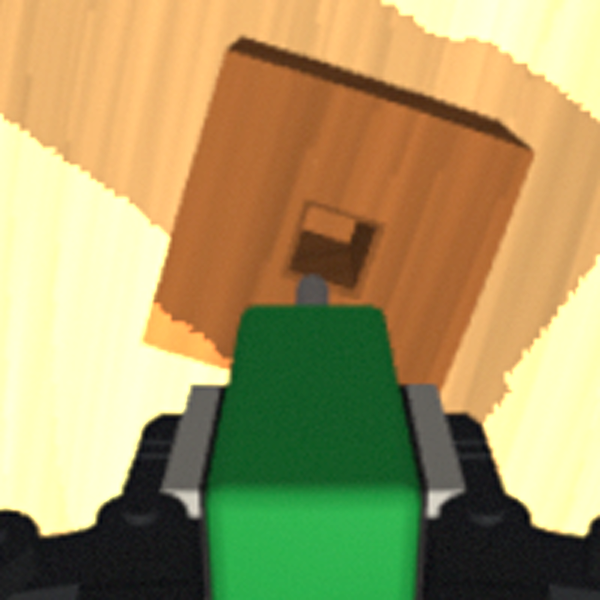

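```bash
python3 -c "
from h import *
f=lambda x,y:(220+x/3,120+y/3)
print('tip',at('wrist',*f(313,283),.091).round(4),'hole',at('wrist',*f(332,248),.055).round(4),'blk TL',at('wrist',*f(232,50),.055).round(4),at('wrist',*f(532,150),.055).round(4))
plan(.495,-.4095,.14,13)"
```

```text
tip [ 0.489  -0.4082  0.091 ] hole [ 0.4946 -0.409   0.055 ] blk TL [ 0.4554 -0.3607  0.055 ] [ 0.5425 -0.3684  0.055 ]
pos [ 0.4899 -0.4104  0.1769] az 13.0 t 40.4 w 0.0276 F [-0.3  0.4 -1.9] q7 [ 0.87  0.65 -0.4   1.6   0.3   0.96  0.59]
rot units [ 0.   -0.02  0.04]  then shift units [1.23 0.17 0.01]  | shift in present axes [1.23 0.18 0.01]
```

Call:
arm_command:
  delta_pos:
    - [0.3, 0.18, 0.06]
    - [0.5, 0, 0]
    - [0, 0, 0]
  rotation:
    - [0, -0.02, 0.04]
    - [0, 0, 0]
    - [0, 0, 0]

```text
clock: 40.65
position: [0.497, -0.4111, 0.1529]
tool_rot: [0.738, 1.567, -0.605]
force: [-0.2, 0.8, -1.3]
grip_width: 0.0274
```

```bash
python3 -c "
from h import *
plan(.4955,-.411,.0958,13)"
```

```text
pos [ 0.497  -0.4111  0.1529] az 13.0 t 40.6 w 0.0274 F [-0.2  0.8 -1.3] q7 [ 0.86  0.68 -0.4   1.61  0.31  0.91  0.58]
rot units [ 0.01  0.03 -0.03]  then shift units [ 1.9  -0.05 -0.01]  | shift in present axes [ 1.9  -0.05 -0.02]
```

Call:
arm_command:
  delta_pos:
    - [0.4, -0.04, 0]
    - [0.5, 0, 0]
    - [0.4, 0, 0]
    - [0.3, 0, 0]
    - [0.1, 0, 0]
    - [0, 0, 0]
  rotation:
    - [0, 0.03, -0.03]
    - [0, 0, 0]
    - [0, 0, 0]
    - [0, 0, 0]
    - [0, 0, 0]
    - [0, 0, 0]

```text
clock: 41.25
position: [0.4955, -0.4109, 0.0965]
tool_rot: [-2.379, 1.569, 2.562]
force: [-0.2, -0.3, -0.5]
grip_width: 0.0276
```

```bash
python3 -c "
from h import *
plan(.4955,-.411,.0948,13)"
```

```text
pos [ 0.4955 -0.4109  0.0965] az 13.1 t 41.2 w 0.0276 F [-0.2 -0.3 -0.5] q7 [ 0.84  0.75 -0.37  1.64  0.35  0.82  0.55]
rot units [ 0.01 -0.01  0.01]  then shift units [ 0.06 -0.    0.  ]  | shift in present axes [ 0.06 -0.    0.  ]
```

Call:
arm_command:
  delta_pos:
    - [0.06, 0, 0]
    - [0, 0, 0]
    - [0.05, 0, 0]
    - [0, 0, 0]
  rotation:
    - [0, 0, 0]
    - [0, 0, 0]
    - [0, 0, 0]
    - [0, 0, 0]

```text
clock: 41.65
position: [0.4965, -0.4116, 0.0957]
tool_rot: [0.276, 1.57, -1.067]
force: [-0.7, -0.3, -1.0]
grip_width: 0.0275
```

Call:
arm_command:
  delta_pos:
    - [0.08, 0, 0]
    - [0.06, 0, 0]
    - [0, 0, 0]
  rotation:
    - [0, 0, 0]
    - [0, 0, 0]
    - [0, 0, 0]

```text
clock: 41.95
position: [0.4969, -0.412, 0.0958]
tool_rot: [0.239, 1.567, -1.104]
force: [-0.1, 0.1, -0.2]
grip_width: 0.0273
```

Call:
arm_command:
  delta_pos:
    - [0.1, -0.03, 0]
    - [0.08, 0, 0]
    - [0.06, 0, 0]
  rotation:
    - [0, 0, 0]
    - [0, 0, 0]
    - [0, 0, 0]

```text
clock: 42.25
position: [0.4971, -0.4124, 0.0951]
tool_rot: [0.289, 1.563, -1.055]
force: [-11.0, 8.2, 27.7]
grip_width: 0.0271
```

Call:
arm_command:
  delta_pos:
    - [0, 0, 0]
    - [0, 0, 0]
  rotation:
    - [0, 0, 0]
    - [0, 0, 0]

```text
clock: 42.45
position: [0.4973, -0.4125, 0.0958]
tool_rot: [0.33, 1.562, -1.014]
force: [-0.0, 0.1, -1.8]
grip_width: 0.0271
```

Call:
arm_command:
  delta_pos:
    - [0, 0, 0]
    - [0, 0, 0]
    - [0, 0, 0]
    - [0, 0, 0]
    - [0, 0, 0]
  rotation:
    - [0, 0, 0]
    - [0, 0, 0]
    - [0, 0, 0]
    - [0, 0, 0]
    - [0, 0, 0]
  gripper: -0.6

```text
clock: 42.95
position: [0.4972, -0.4126, 0.0947]
tool_rot: [0.335, 1.563, -1.009]
force: [0.1, -0.1, 0.0]
grip_width: 0.0683
```

Call:
arm_command:
  delta_pos:
    - [-0.5, 0, 0]
    - [-0.8, 0, 0]
    - [-1, 0, 0]
    - [-1, 0, 0]
    - [-1, 0, 0]
    - [-1, 0, 0]
    - [0, 0, 0]
    - [0, 0, 0]
  rotation:
    - [0, 0, 0]
    - [0, 0, 0]
    - [0, 0, 0]
    - [0, 0, 0]
    - [0, 0, 0]
    - [0, 0, 0]
    - [0, 0, 0]
    - [0, 0, 0]

```text
clock: 43.75
position: [0.4965, -0.4107, 0.2674]
tool_rot: [0.503, 1.56, -0.84]
force: [0.5, -0.5, -1.0]
grip_width: 0.0686
```

```bash
python3 -c "
import g
from h import *
cv2.imwrite('pics/m9.png',cv2.convertScaleAbs(cv2.imread('pics/w6.png'),alpha=1.3))
plan(.6165,.363,.26,4.1)"
```

```text
otsu 79.0 bbox (310, 182, 28, 27) rect mm ((496.5903015136719, -411.0335693359375), (24.917396545410156, 24.712862014770508), 12.95555591583252)
pos [ 0.4967 -0.4107  0.2676] az 13.1 t 43.8 w 0.0684 F [-0.6 -0.5  0.6] q7 [ 0.88  0.56 -0.43  1.51  0.25  1.12  0.62]
rot units [ 1.49  0.09 -0.06]  then shift units [  0.25   5.83 -25.44]  | shift in present axes [  0.07   9.71 -24.23]
```

View pics/m9.png

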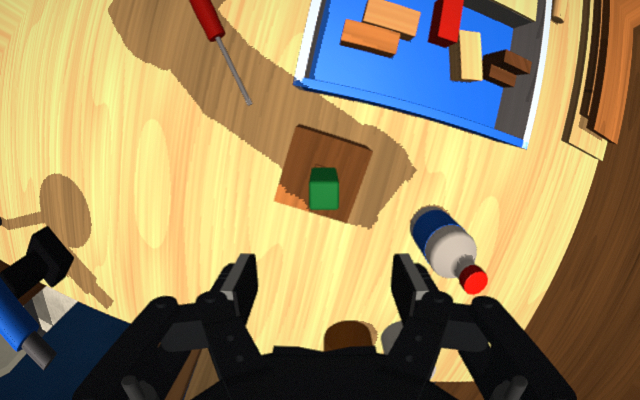

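Call:
arm_command:
  delta_pos:
    - [0, 0, 0]
    - [0, 0, 0]
    - [0, 0.23, -1]
    - [0, 0.23, -1]
    - [0, 0.23, -1]
    - [0, 0.23, -1]
    - [0, 0.23, -1]
    - [0, 0.23, -1]
    - [0, 0.23, -1]
    - [0, 0.23, -1]
  rotation:
    - [0.75, 0.09, -0.06]
    - [0.75, 0, 0]
    - [0, 0, 0]
    - [0, 0, 0]
    - [0, 0, 0]
    - [0, 0, 0]
    - [0, 0, 0]
    - [0, 0, 0]
    - [0, 0, 0]
    - [0, 0, 0]
  gripper: 0

```text
clock: 44.8
position: [0.5332, -0.162, 0.2617]
tool_rot: [-2.021, 1.559, 2.749]
force: [0.9, -0.4, 0.6]
grip_width: 0.0424
```

Call:
arm_command:
  delta_pos:
    - [0, 0.23, -1]
    - [0, 0.23, -1]
    - [0, 0.23, -1]
    - [0, 0.23, -1]
    - [0, 0.23, -1]
    - [0, 0.23, -1]
    - [0, 0.23, -1]
    - [0, 0.23, -1]
    - [0, 0.23, -1]
    - [0, 0.23, -1]
  rotation:
    - [0, 0, 0]
    - [0, 0, 0]
    - [0, 0, 0]
    - [0, 0, 0]
    - [0, 0, 0]
    - [0, 0, 0]
    - [0, 0, 0]
    - [0, 0, 0]
    - [0, 0, 0]
    - [0, 0, 0]

```text
clock: 45.8
position: [0.5819, 0.1542, 0.257]
tool_rot: [-1.821, 1.549, 2.95]
force: [0.5, -0.3, 0.3]
grip_width: 0.0424
```

```bash
python3 -c "
from h import *
plan(.6165,.363,.22,4.1)"
```

```text
pos [0.5819 0.1542 0.257 ] az 3.3 t 45.8 w 0.0424 F [ 0.5 -0.3  0.3] q7 [-0.    0.52 -0.51  1.61  0.27  1.09 -0.53]
rot units [-0.13 -0.05  0.2 ]  then shift units [ 1.23  1.65 -6.86]  | shift in present axes [ 1.24  1.58 -6.87]
```

Call:
arm_command:
  delta_pos:
    - [0, 0.25, -1]
    - [0, 0.25, -1]
    - [0, 0.25, -1]
    - [0, 0.25, -1]
    - [0, 0.25, -1]
    - [0, 0.25, -1]
    - [0, 0, -0.4]
    - [0, 0, 0]
    - [0, 0, 0]
  rotation:
    - [-0.13, -0.05, 0.2]
    - [0, 0, 0]
    - [0, 0, 0]
    - [0, 0, 0]
    - [0, 0, 0]
    - [0, 0, 0]
    - [0, 0, 0]
    - [0, 0, 0]
    - [0, 0, 0]

```text
clock: 46.7
position: [0.6098, 0.3595, 0.2495]
tool_rot: [-1.336, 1.56, -2.829]
force: [-0.1, -0.1, -1.1]
grip_width: 0.0428
```

```bash
python3 -c "
from h import *
redblobs()
plan(.6165,.362,.132,4.1)"
```

```text
red [320 181  30  29 651] [0.6166 0.3659 0.125 ] [0.6207 0.3414 0.038 ]
red [304 241  12   8  85] [0.5985 0.3182 0.125 ] [0.5963 0.2774 0.038 ]
pos [0.6098 0.3593 0.2495] az 4.4 t 46.8 w 0.0427 F [-0.  -0.4 -1. ] q7 [-0.33  0.7  -0.5   1.32  0.33  1.22 -0.77]
rot units [0.06 0.03 0.1 ]  then shift units [ 3.92  0.23 -0.07]  | shift in present axes [ 3.92  0.27 -0.08]
```

Call:
arm_command:
  delta_pos:
    - [0.5, 0.25, -0.07]
    - [0.8, 0, 0]
    - [0.4, 0, 0]
    - [0, 0, 0]
  rotation:
    - [0.06, 0.03, 0.1]
    - [0, 0, 0]
    - [0, 0, 0]
    - [0, 0, 0]

```text
clock: 47.15
position: [0.6192, 0.3561, 0.1985]
tool_rot: [1.157, 1.568, -0.348]
force: [0.3, 0.2, 0.5]
grip_width: 0.0424
```

```bash
python3 -c "
from h import *
plan(.6165,.362,.130,4.1)"
```

```text
pos [0.6192 0.3561 0.1985] az 3.8 t 47.1 w 0.0424 F [0.3 0.2 0.5] q7 [-0.33  0.75 -0.48  1.36  0.36  1.12 -0.79]
rot units [-0.06  0.01 -0.02]  then shift units [ 2.28 -0.08 -0.2 ]  | shift in present axes [ 2.28 -0.08 -0.21]
```

Call:
arm_command:
  delta_pos:
    - [0.8, -0.08, -0.2]
    - [0.9, 0, 0]
    - [0.6, 0, 0]
    - [0, 0, 0]
  rotation:
    - [-0.06, 0, 0]
    - [0, 0, 0]
    - [0, 0, 0]
    - [0, 0, 0]

```text
clock: 47.55
position: [0.6189, 0.36, 0.1317]
tool_rot: [1.574, 1.564, 0.072]
force: [-1.0, 0.8, 0.3]
grip_width: 0.0428
```

Call:
arm_command:
  delta_pos:
    - [0, 0, 0]
    - [0, 0, 0]
    - [0, 0, 0]
  rotation:
    - [0, 0, 0]
    - [0, 0, 0]
    - [0, 0, 0]
  gripper: 0.3
  grip_force: 20

```text
clock: 47.85
position: [0.6198, 0.3602, 0.1348]
tool_rot: [1.701, 1.562, 0.198]
force: [-2.5, -0.4, -2.2]
grip_width: 0.03
```

Call:
arm_command:
  delta_pos:
    - [0, -0.5, 0]
    - [0, -0.5, 0]
    - [0, -0.5, 0]
    - [0, -0.4, 0]
    - [0, 0, 0]
  rotation:
    - [0, 0, 0]
    - [0, 0, 0]
    - [0, 0, 0]
    - [0, 0, 0]
    - [0, 0, 0]

```text
clock: 48.35
position: [0.5648, 0.3571, 0.1396]
tool_rot: [1.837, 1.552, 0.332]
force: [-0.3, 0.5, 0.8]
grip_width: 0.0296
```

```bash
python3 -c "
from h import *
plan(.557,.358,.13,4.1)"
```

```text
pos [0.5648 0.3571 0.1396] az 3.8 t 48.4 w 0.0296 F [-0.3  0.5  0.8] q7 [-0.36  0.73 -0.47  1.56  0.4   0.92 -0.9 ]
rot units [-0.05 -0.05 -0.17]  then shift units [ 0.32 -0.26 -0.05]  | shift in present axes [ 0.32 -0.26 -0.05]
```

Call:
arm_command:
  delta_pos:
    - [0.15, -0.15, 0]
    - [0, -0.12, 0]
    - [0, -0.08, 0]
  rotation:
    - [0, 0, 0]
    - [0, 0, 0]
    - [0, 0, 0]

```text
clock: 48.65
position: [0.557, 0.3566, 0.136]
tool_rot: [1.852, 1.547, 0.345]
force: [15.2, 2.7, -3.3]
grip_width: 0.0296
```

Call:
arm_command:
  delta_pos:
    - [0, 0.06, 0]
    - [0, 0, 0]
    - [0, 0, 0]
  rotation:
    - [0, 0, 0]
    - [0, 0, 0]
    - [0, 0, 0]
  gripper: 0

```text
clock: 48.95
position: [0.5592, 0.3567, 0.1359]
tool_rot: [1.851, 1.548, 0.344]
force: [0.2, 0.2, -0.0]
grip_width: 0.0428
```

Call:
arm_command:
  delta_pos:
    - [-0.8, 0, 0]
    - [-1, 0, 0]
    - [-1, 0, 0]
    - [-1, 0, 0.5]
    - [0, 0, 1]
    - [0, 0, 1]
    - [0, 0, 1]
    - [0, 0, 1]
    - [0, 0, 1]
    - [0, 0, 0]
  rotation:
    - [0, 0, 0]
    - [0, 0, 0]
    - [0, 0, 0]
    - [0, 0, 0]
    - [0, 0, 0]
    - [0, 0, 0]
    - [0, 0, 0]
    - [0, 0, 0]
    - [0, 0, 0]
    - [0, 0, 0]

```text
clock: 49.95
position: [0.5659, 0.1863, 0.2522]
tool_rot: [1.884, 1.552, 0.381]
force: [1.4, -0.6, -0.1]
grip_width: 0.0427
```

```bash
python3 -c "
from h import *
redblobs()
save('top','t10.png'); save('scene','s10.png')
b=cv2.imread('pics/t10.png')[120:280,150:490];c=cv2.imread('pics/s10.png')[90:330,120:460]
b=cv2.imread('pics/tmp.png')[60:260,100:540] if 0 else b
cv2.imwrite('pics/m10.png',cv2.convertScaleAbs(cv2.resize(np.vstack([b,c]),None,fx=1.49,fy=1.49),alpha=1.5))
plan(.5,.1,.3,4)"
```

```text
red [314   0  30  14 324] [0.5602 0.355  0.125 ] [0.561  0.3863 0.038 ]
red [347  94  14  13 137] [0.5862 0.2743 0.125 ] [0.5957 0.2783 0.038 ]
red [181 391  10   9  60] [ 0.3932 -0.1083  0.125 ] [ 0.3373 -0.234   0.038 ]
pos [0.565  0.1913 0.2524] az 4.1 t 50.1 w 0.0427 F [ 0.5  0.6 -1.2] q7 [-0.06  0.5  -0.52  1.67  0.28  1.03 -0.6 ]
rot units [ 0.02 -0.08 -0.17]  then shift units [-1.59 -2.37  2.89]  | shift in present axes [-1.65 -2.35  2.87]
```

View pics/m10.png

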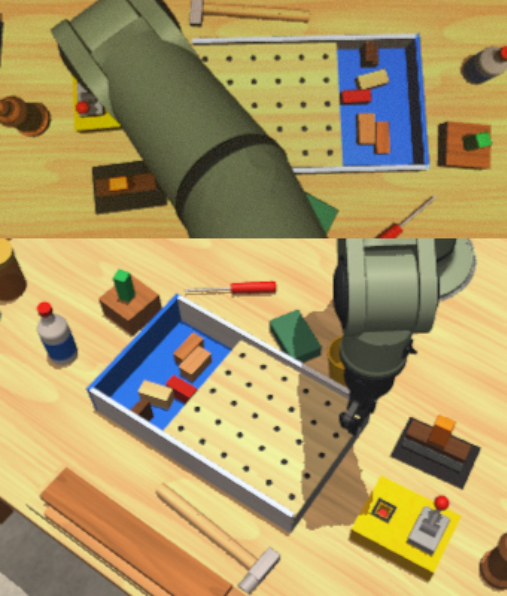

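```bash
python3 -c "
from h import *
print(bot.job_done())"
```

```text
the job is handed in; nothing more can be done
None
```

I did the whole job in the order asked and handed it in at about 50 s of the 184 s allowed. No verdict came back, so what follows is from my own last checks.

- **Lever off:** I threw the isolator lever to its stop. The ball then read x = 0.6165 m.
- **Sweep:** Two passes with the brush cleared the table. All five offcuts (pale, dark, brown, red and planked) show in the tray in the final pictures, and the gripper never touched them. I saw no sign of any offcut being knocked aside.
- **Brush:** It stands upright on its mat. The grip measured (0.415, 0.290) m against a mat centre of (0.413, 0.289) m.
- **Reset button:** I pressed it with the pin tip until it bottomed out, twice, reaching about 30 N each time. This is from force and depth only, because I could not see the button go in.
- **Pin:** It is back in its block, seated by force and upright in the pictures.
- **Lever on:** I pushed it back to its stop. The ball read x = 0.560 m, against about 0.562 m at the start.

The other bench items in the final pictures look unmoved, except the tin, which the arm mostly hid; it looked unmoved before that. The gripper was clear of everything.

The well position from the top and wrist cameras disagreed by about 2–3 mm. I used the wrist camera because it showed the pin tip and the well together. The pin also went back about 2 mm off its first position, which is within the play of its hole.

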